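# Key the canister into the inclined mixer and lock it

### The arm

A 6-joint arm with a two-finger parallel gripper is mounted at the origin on a cart in front of the work surface, level with it; the furniture and walls round the work are solid. World frame = base frame: x ahead of the robot, y to its left, z up, the work surface at z = 0. Lengths are in m, angles in degrees, forces in N, time in s.
With the tool pointing down it reaches from about 0.3 to 0.75 m from the base axis. Payload 8.5 kg.
Tool frame: the origin (TCP) lies between the finger pads; the fingertips stand env.finger_overhang ahead of it and the grasp point (between the pads) lies 2 mm behind it (env.finger_overhang is the distance from the TCP to the fingertips, in m); z points along the fingers, y is the line along which they close (so a half turn about z gives the same grasp; the last joint's range is limited). The gripper opens to 85 mm and grips with 20 to 120 N. Pads are 22 mm wide; open, the fingers measure 114 mm over their backs; the gripper's body (76 mm by 85 mm) begins 54 mm behind the grasp point. The pads swing forward as they close: fully open they stand 13 mm farther back than shut.
Start: joints at [58.826, 21.807, 74.336, -0, 83.858, -12.336], TCP at [0.178, 0.521, 0.248] pointing down, gripper open.
Joint ranges: [-178.18, 178.18], [-50.72, 133.34], [12.68, 142.11], [-81.47, 261.47], [9.98, 163.14], [-165.26, 165.26]. Speed limits (degrees/s): [136.94, 136.94, 180, 180, 180, 180].

### API

Orientations are given as a 3x3 rotation matrix whose columns are the frame's x, y, z axes.
In Python, from rig import env gives the robot as it stands. The module is installed in compiled form; this text tells all that it offers.
- The arm moves only by the tool jog_arm, never from a script. Its arguments are lists of equal length, an entry for each row: "hand": the finger opening in m, from 0 to 0.0854; "travel": the shift along the world's x, y, z in m, a list of three; "yaw": the turn about the world's z in rad. A call has exactly 5 rows; each row shifts and turns the commanded pose from where the row before left it; what a row does not reach is not made up. A row lasts 1/8 s, in which the tool goes at most 62.5 mm and 10.7 degrees, less where a joint would pass 70% of its speed; a pose out of reach is approached as far as the arm can. A call is refused whole if a number of a shift passes 0.0625 or a number of a turn 0.188, either way. A call with a gripper value outside its range is refused whole. The fingers move at their own pace and stop on an object; "grip_force" is the grip in N (left out, the last holds). Time passes only in rows, so rows that do not move let the fingers close, or fill a call up. It gives the time, the measured TCP pose, the force, the opening and the grip force at its end, in the units of the state.
- env.observe(): the state, without advancing time (a new reading comes with each control period).
- env.get_image(name): name is "scene" or "side" or "wrist"; returns the picture (420x560x3 uint8, red, green, blue); there is no depth.
- env.calibration(name): a dict with "fx", "fy", "cx", "cy" (pixels), "position" and "rotation" of the camera in the world; the wrist camera has in their place "hand_eye" (4x4, takes a point from camera to tool coordinates, whose origin is the TCP and whose axes are the flange's). Camera axes: x right, y down, z forward; pixel columns grow to the right and rows downward; lengths in m; the calibration is good to about 2 mm. The wrist camera is an equidistant fisheye: a pixel r from the principal point sees the ray r / f radians off the axis. A picture is of the moment at which its call begins: read the wrist's pose just before it. calibration takes no time and is no camera call.
- env.close_job(): hands the job in; it is judged then, once.
The state is a dict: "time_s": time; "q": joint angles; "qvel": joint speeds; "joint_efforts": joint torques, N m; "position": TCP position; "tool_rot": TCP orientation; "ft_force": force on the tool from outside, world axes, zero at the start; "wrist_torque": the same for the moment, N m; "grip_width": finger opening in m; "gripper_force": force on a finger pad.
Only numpy, scipy, OpenCV 4.12 (cv2) and the standard library are available. Lean on these libraries where they do the work, as an engineer would, in place of code of your own. Each camera call takes 0.05 s, during which the arm holds its last target. There are 200 camera calls.

### The job

Load the mixing canister into the inclined mixer and start it: slide the keeper fully open, turn the canister by its blue fin until its flat matches the flat of the driver's D-shaped pocket (the red bars mark both), and set it fully home in line with the tilted axis. Then slide the keeper shut over the flange, and only once it is shut press the green start button all the way in and let it spring back. Leave the other things on the bench where they are.

Things in the scene. Friction and masses are not known exactly. Their poses are not given: they have to be found in the camera images.
- canister_center (a point): Loose closed aluminium canister, 98 mm tall, about 180 g: point on its axis, half-way up (49 mm above its underside). z runs up its axis. From the underside up: D-shaped foot 0-16 mm (lowest 3 mm bevelled), D-shaped flange 16-22, round body and white lid of radius 26.5 to 62, blue grip fin 62-98. The flats face its own -x; a red bar on the lid marks that side.
- canister_fin (a point): Centre of the canister's blue grip fin, on the canister's axis, 80 mm above its underside. The fin is 12 mm thick along x, 44 mm long along y, and stands 36 mm above the lid. Its broad faces are parallel to the flats of foot and flange. Same axes as canister_center.
- canister_flange (a point): On the canister's axis in the plane of the flange's underside, 16 mm above the canister's underside; same axes. The flange below the lid is a disc of radius 40 cut flat 30 mm from the axis; the foot below it is a disc of radius 28 cut flat 20 mm from the axis. Both flats face -x.
- driver_seat (a point): Driver: metal cup (outer radius 36, 20 high) on the mixer's sloping deck, with a D-shaped pocket 17 mm deep, radius 29.2, flat wall 21.2 from the axis on its own -x side (red bar on the rim). Point on the axis in the plane of the rim. z is the cup's axis, leaning 30 degrees from vertical to the mixer's front. Canister home: flange on the rim, canister_flange at this point, all axes agreeing.
- driver (a joint): Turn of the driver about its z axis, rad; 0 when its flat faces straight down the slope. Starts within +-0.6, stops at +-1. It turns only against 0.5 N m and else stays as it stands. driver_seat's axes turn with it.
- keeper_post (a point): Axis of the keeper's black round post (14 mm thick, 34 to 76 mm above the deck), 58 mm above the deck. z square to the deck, x up the slope, y level, along which the keeper slides. The keeper is a grey block with a steel tongue that reaches over the flange of a seated canister. Closed, the post is 68 mm from the driver's axis and the tongue is in the way of the flange; open, it is clear.
- keeper (a joint): How far the keeper is slid outward along keeper_post's +y: 0 closed, 0.040 m fully open, with end stops at both. About 2 N of friction; stays where it is left. Starts at 0 to 0.008. Its tongue is 40 mm wide, 28 to 34 mm above the deck, and when closed ends 30 mm from the driver's axis.
- start_button_top (a point): Centre of the top of the green start button, radius 15 mm, on a black pedestal, 38 mm above the deck, on the other side of the driver from the keeper (92 mm from the driver's axis along -y and 20 mm down the slope). z points out of the button, square to the deck; press it along -z.
- start_button (a joint): How far the start button is pressed: 0 released, 0.006 m fully in (about 5 N); springs back.
- mixer_deck (a point): Centre of the mixer's deck surface, where the driver's axis meets it. The mixer is a white wedge fixed to the bench, 270 wide, 200 deep, 55 mm high in front and 155 behind. z square to the deck (leaning 30 degrees to the front), x up the slope, y level. A seated canister stands up to 102 mm above the deck.
- melting_cup: small metal melting cup with a long handle, 57 high mm; bystander to be left alone, origin at the centre of its underside.
- masking_tape: roll of masking tape lying flat, 100 across, 25 high mm; bystander to be left alone, origin at the centre of its underside.
- beaker: plastic beaker, part green, 94 high mm; bystander to be left alone, origin at the centre of its underside.
- ointment_tube: white ointment tube lying down, 120 long mm; bystander to be left alone, origin at the centre of its underside.
- stir_stick: wooden stirring stick lying flat, 150 long mm; bystander to be left alone, origin at the centre of its underside.
- batch_notebook: closed teal notebook lying flat, 210 x 152 x 16 mm; bystander to be left alone, origin at the centre of its underside.
- tin_14: open round metal tin of green balm, 55 across, 24 high mm; bystander to be left alone, origin at the centre of its underside.
- canister: The same canister: its origin lies at the centre of its underside.

How it is judged (in metres and radians):
On the way, in this order (a step that is already met when the one before it is completed fails the run):
1. the keeper is slid open (value of joint keeper above 0.034 m), for 0.2 s.
2. the canister is fully home in the driver, flats matched, while the keeper is still open (distance between canister_flange and driver_seat below 0.005 m and angle between the x axis of canister_flange and the x axis of driver_seat, either way round below 0.1 rad and angle between the z axis of canister_flange and the z axis of driver_seat, either way round below 0.06 rad and value of joint keeper above 0.02 m), for 0.2 s.
3. the keeper is shut over the flange of the seated canister (distance between canister_flange and driver_seat below 0.005 m and angle between the x axis of canister_flange and the x axis of driver_seat, either way round below 0.1 rad and angle between the z axis of canister_flange and the z axis of driver_seat, either way round below 0.06 rad and value of joint keeper below 0.006 m), for 0.2 s.
4. the start button is pressed in (value of joint start_button above 0.0045 m), for 0.02 s.
At the end, for the whole second after the job is handed in: The canister is at rest in the driver with its flange on the rim (within 5 mm, flats matched within 0.1 rad, axes in line within 0.06 rad), the keeper is shut to within 6 mm, and the start button, once pressed at least 4.5 mm in, has sprung back (all of step 3 and value of joint start_button below 0.002 m and linear speed of canister below 0.02 m/s); the robot touches nothing.
It fails at once if a bystander is shifted more than 3 cm (distance of any of melting_cup, masking_tape, beaker, ointment_tube, stir_stick, batch_notebook, tin_14 from where it was at the start of the episode above 0.03 m).
It fails at once if the start button is pressed while the keeper is open (value of joint start_button above 0.003 m and value of joint keeper above 0.015 m).
It also fails if it takes over 67 s, if anything falls off the work surface, if the arm or the gripper's body presses on something with over 40 N, if the wrist force passes 120 N, or if a joint passes its speed limit or range.

## Working session

There is one attempt and no reset: what is moved stays moved. The work goes in short steps, Python scripts to look and compute and a tool call to move; the robot and the scene stay as the last step left them, time stands still between calls to the robot, and variables do not carry over. Pictures are saved under pics/ and viewed, at most 10 in all, crops included, and the job is handed in when it is done.

Besides the shell and the picture viewer there is one more tool, called after ">>>" as name(argument=value, ...) on one line, values as JSON. jog_arm: Moves the arm, as the interface text tells. Its arguments: {"type":"object","properties":{"hand":{"type":"array"},"travel":{"type":"array"},"yaw":{"type":"array"},"grip_force":{"type":"number"}},"required":["hand","travel","yaw"]}

```bash
mkdir -p pics
cat > h.py <<'E'
import numpy as np,cv2
from rig import env
def save(n,f,crop=None,s=1):
    im=env.get_image(n); np.save(f'pics/{f}.npy',im)
    if crop: im=im[crop[1]:crop[3],crop[0]:crop[2]]
    im=cv2.resize(im,None,fx=s,fy=s,interpolation=cv2.INTER_CUBIC)
    cv2.imwrite(f'pics/{f}.png',im[:,:,::-1]); return im
def proj(n,P):
    c=env.calibration(n);R=np.array(c['rotation']);p=(np.atleast_2d(P)-c['position'])@R
    return np.c_[c['fx']*p[:,0]/p[:,2]+c['cx'],c['fy']*p[:,1]/p[:,2]+c['cy']]
def ray(n,u,v):
    c=env.calibration(n);R=np.array(c['rotation'])
    return np.array(c['position']),R@np.array([(u-c['cx'])/c['fx'],(v-c['cy'])/c['fy'],1])
def onz(n,u,v,z):
    o,d=ray(n,u,v);return o+d*(z-o[2])/d[2]
E
python3 - <<'E'
from h import *
a=save('scene','s0');b=save('side','d0')
for n in('scene','side'):print(env.calibration(n))
print(env.calibration('wrist'),env.finger_overhang,env.observe())
cv2.imwrite('pics/both.png',cv2.resize(np.hstack([a,b]),(800,300))[:,:,::-1])
E
```

```text
{'fx': 492.31662016248134, 'fy': 492.31662016248134, 'cx': 279.53659534571415, 'cy': 207.82724524996405, 'position': array([-0.32728885, -0.76379091,  1.47602547]), 'rotation': array([[ 0.66458713, -0.57688378,  0.47489899],
       [-0.74710044, -0.52394041,  0.4090567 ],
       [ 0.0128406 , -0.62665106, -0.77919418]])}
{'fx': 386.45684226951005, 'fy': 386.45684226951005, 'cx': 277.2395255788515, 'cy': 209.28148953019945, 'position': array([ 0.32603268, -0.9627603 ,  0.68878717]), 'rotation': array([[ 0.97837771, -0.09451507,  0.18396728],
       [-0.20642476, -0.50161886,  0.8400996 ],
       [ 0.01287938, -0.85991013, -0.51028296]])}
{'fx': 325.19226210127806, 'fy': 325.19226210127806, 'cx': 283.0104860438959, 'cy': 206.9180742531465, 'hand_eye': array([[ 8.57409138e-04, -9.49501279e-01, -3.13761990e-01,
         8.13558722e-02],
       [ 9.99999624e-01,  7.73891581e-04,  3.90734934e-04,
         1.18771584e-03],
       [-1.28185557e-04, -3.13762207e-01,  9.49501585e-01,
        -1.25840077e-01],
       [ 0.00000000e+00,  0.00000000e+00,  0.00000000e+00,
         1.00000000e+00]])} 0.017 {'time_s': 0.1, 'q': array([ 5.88251577e+01,  2.18381685e+01,  7.43778693e+01,  7.78662424e-04,
        8.38582874e+01, -1.23355085e+01]), 'qvel': array([-0.07104134, -0.10159265, -0.13318122, -0.02575213, -0.07406656,
        0.00696394]), 'joint_efforts': array([ 4.21677658e-03, -4.49223053e+01, -2.31652164e+01, -1.75078039e-04,
        3.68270354e-03, -3.29986688e-05]), 'position': array([0.17747857, 0.52033558, 0.24777873]), 'tool_rot': array([[-9.46427229e-01,  3.22916451e-01, -6.83068200e-04],
       [ 3.22917043e-01,  9.46426631e-01, -1.10289519e-03],
       [ 2.90330935e-04, -1.26438440e-03, -9.99999159e-01]]), 'ft_force': array([-0.62744877, -0.30116262, -0.41528432]), 'wrist_torque': array([-0.0239219 ,  0.0188162 , -0.00654585]), 'gripper_force': 0.0, 'grip_width': 0.0855404298061338}
```

View pics/s0.png

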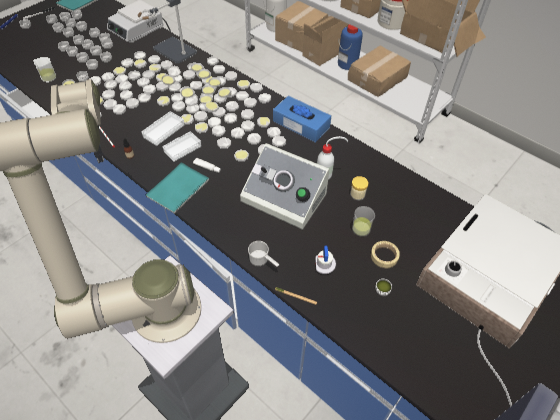

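View pics/d0.png

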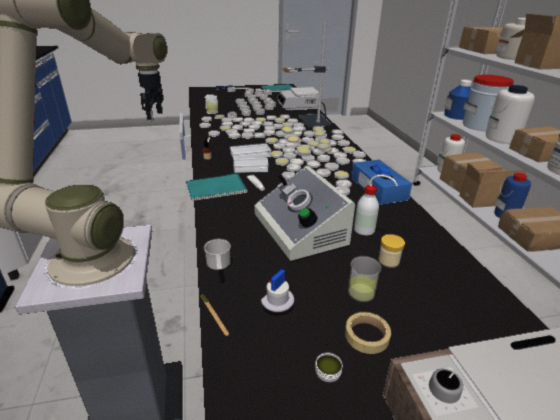

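Run:
```python
from h import *
a=np.load('pics/s0.npy')[135:280,230:350];b=np.load('pics/d0.npy')[165:315,245:365]
a=cv2.resize(a,None,fx=4,fy=4,interpolation=2);b=cv2.resize(b,None,fx=4,fy=4,interpolation=2)
b=b[:580]; cv2.imwrite('pics/z.png',np.hstack([a[:580,:400],b[:580,:400]])[:,:,::-1])
print(onz('scene',325,268,0),onz('side',278,301,0),onz('scene',285,180,.115),onz('side',299,201,.115))
```

```text
[ 0.47715365 -0.28704967  0.        ] [ 0.48364622 -0.26789695  0.        ] [0.61506864 0.0239097  0.115     ] [0.60768944 0.01770599 0.115     ]
```

View pics/z.png

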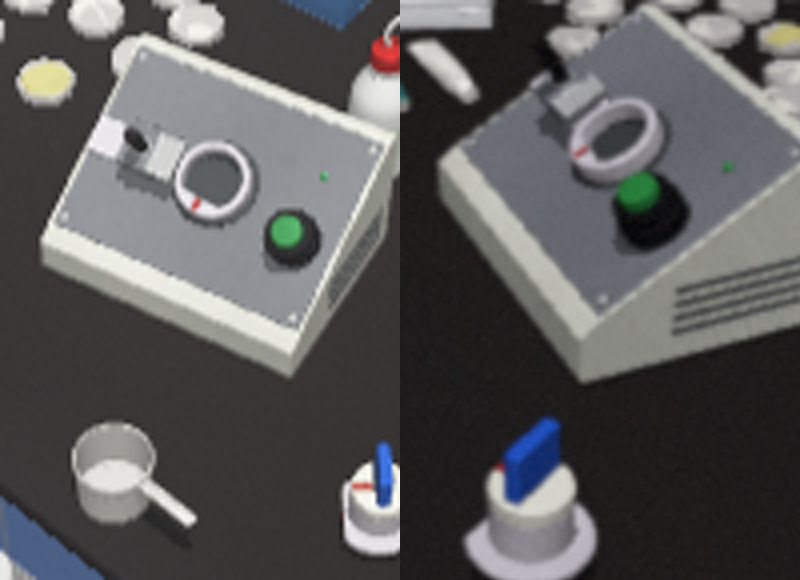

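```bash
cat >> h.py <<'E'
from scipy.optimize import least_squares
s30,c30=.5,np.sqrt(.75)
def deckR(yaw):
    c,s=np.cos(yaw),np.sin(yaw)
    return np.array([[c,-s,0],[s,c,0],[0,0,1]])@np.array([[c30,0,-s30],[0,1,0],[s30,0,c30]])
def deck(P,x,y,yaw,z=.105): return np.atleast_2d(P)@deckR(yaw).T+[x,y,z]
E
python3 - <<'E'
from h import *
S=lambda u,v:(230+u/4,135+v/4)
D=lambda u,v:(245+(u-400)/4,165+v/4)
pts={'c':(0,0,.02),'bl':(.1,.135,0),'br':(.1,-.135,0),'fl':(-.1,.135,0),'fr':(-.1,-.135,0),'b':(-.02,-.092,.038)}
obs=[('scene','c',S(215,182)),('scene','bl',S(140,35)),('scene','br',S(397,135)),('scene','fl',S(45,240)),('scene','fr',S(293,350)),('scene','b',S(287,231)),
('side','c',D(617,140)),('side','bl',D(650,5)),('side','fl',D(440,160)),('side','fr',D(583,340)),('side','b',D(637,192))]
def f(p,prt=0):
    r=[]
    for n,k,o in obs:
        e=proj(n,deck(pts[k],*p[:3]))[0]-o; r+=list(e)
        if prt: print(n,k,e.round(1))
    return r
r=least_squares(f,[.6,0.02,0],loss='soft_l1');f(r.x,1);p=r.x;print(p)
def g(v):
    th,q=v; b=[-.0325*np.cos(th),-.0325*np.sin(th),.02]
    return np.r_[proj('scene',deck(b,*p))[0]-S(196,203),proj('side',deck(b,*p))[0]-D(580,152),
      proj('scene',deck([0,.068+q,.076],*p))[0]-S(130,133),proj('side',deck([0,.068+q,.076],*p))[0]-D(545,47)]
r=least_squares(g,[0,0]);print(r.x,r.fun)
np.save('mix.npy',p)
# canister
def can(x,y,a):
    X=np.array([np.cos(a),np.sin(a)]);Y=np.array([-X[1],X[0]]);o=np.array([x,y])
    return np.array([[*(o+.022*Y),.098],[*(o-.022*Y),.098],[*(o-.0165*X),.062]])
def h(v):
    P=can(*v); return np.r_[(proj('scene',P)-[S(384,449),S(384,500),S(362,487)])[2:].ravel()*1,(proj('side',P)-[D(552,425),D(513,465),D(500,468)]).ravel()]
for a in(-.8,2.3,.8): r=least_squares(h,[.48,-.28,a]);print(r.x,r.fun.round(1))
E
```

```text
scene c [-0.3  0.5]
scene bl [0.4 2. ]
scene br [-0.6  3.3]
scene fl [ 1.  -2.7]
scene fr [ 1.8 -1.5]
scene b [0.4 1.6]
side c [-2.1 -1.4]
side bl [-1.8  0.2]
side fl [ 2.6 -2.7]
side fr [ 2.2 -3. ]
side b [-0.9  0.3]
[0.61233554 0.02275678 0.20593411]
[-0.26987501  0.00190723] [-1.29114851  1.88816915 -2.3003179   0.44870301  0.63818798  1.43317266
 -1.69579266 -0.55322473]
[ 0.47790328 -0.28288331 -0.79323829] [ 0.4  0.9 -0.4 -1.5 -1.  -1.3  1.6  1.8]
[ 0.47790328 -0.28288331  5.48994746] [ 0.4  0.9 -0.4 -1.5 -1.  -1.3  1.6  1.8]
[ 0.47790328 -0.28288331 -0.79323804] [ 0.4  0.9 -0.4 -1.5 -1.  -1.3  1.6  1.8]
```

>>> jog_arm(hand=[0.085, 0.085, 0.07, 0.05, 0.05], travel=[[0.026, -0.029, 0.01], [0.026, -0.029, 0.01], [0.026, -0.029, 0.01], [0.026, -0.029, 0.01], [0.026, -0.029, 0.01]], yaw=[0.036, 0.036, 0.036, 0.036, 0.036])

```text
time_s: 0.72
position: [0.3082, 0.3744, 0.2984]
tool_rot: [[-0.989, 0.147, -0.001], [0.147, 0.989, -0.0], [0.0, -0.0, -1.0]]
ft_force: [0.6, -0.6, 0.1]
grip_width: 0.0502
gripper_force: 0.0
```

>>> jog_arm(hand=[0.05, 0.05, 0.05, 0.05, 0.05], travel=[[0.026, -0.029, 0], [0.026, -0.029, 0], [0.026, -0.029, 0], [0.026, -0.029, 0], [0.026, -0.029, 0]], yaw=[0.036, 0.036, 0.036, 0.036, 0.036])

```text
time_s: 1.35
position: [0.4382, 0.2294, 0.2981]
tool_rot: [[-0.999, -0.032, -0.001], [-0.032, 0.999, -0.0], [0.001, -0.0, -1.0]]
ft_force: [1.0, 0.8, 1.5]
grip_width: 0.0501
gripper_force: 0.0
```

>>> jog_arm(hand=[0.05, 0.05, 0.05, 0.05, 0.05], travel=[[0.026, -0.029, 0], [0.026, -0.029, 0], [0.026, -0.029, 0], [0.026, -0.029, 0], [0.0, 0, 0]], yaw=[0.036, 0.036, 0.036, 0.036, 0])

```text
time_s: 1.98
position: [0.5427, 0.1127, 0.2973]
tool_rot: [[-0.985, -0.172, -0.002], [-0.172, 0.985, -0.0], [0.002, 0.0, -1.0]]
ft_force: [-0.6, 0.3, -0.4]
grip_width: 0.0503
gripper_force: 0.0
```

```bash
cat >> h.py <<'E'
def wcam():
    o=env.observe();c=env.calibration('wrist');H=np.array(c['hand_eye'])
    T=np.eye(4);T[:3,:3]=o['tool_rot'];T[:3,3]=o['position'];return T@H,c
def wproj(P,T,c):
    p=(np.atleast_2d(P)-T[:3,3])@T[:3,:3]
    r=np.hypot(p[:,0],p[:,1]);t=np.arctan2(r,p[:,2])*c['fx']/r
    return np.c_[p[:,0]*t+c['cx'],p[:,1]*t+c['cy']]
E
python3 - <<'E'
from h import *
T,c=wcam();np.save('T1.npy',T);print(env.observe()['position'])
im=env.get_image('wrist').copy();np.save('pics/w1.npy',im)
p=np.load('mix.npy')
for P in([0,0,.02],[0,.07,.076],[-.02,-.092,.038]):
    u=wproj(deck(P,*p),T,c)[0];print(u);cv2.circle(im,tuple(int(x) for x in u),2,(255,0,255),-1)
cv2.imwrite('pics/w1.png',cv2.resize(im,(800,600),interpolation=2)[:,:,::-1])
E
```

```text
[0.54269336 0.11272487 0.29726795]
[183.71340615 229.61057102]
[242.81898343 218.71009022]
[101.13170469 209.72130268]
```

View pics/w1.png

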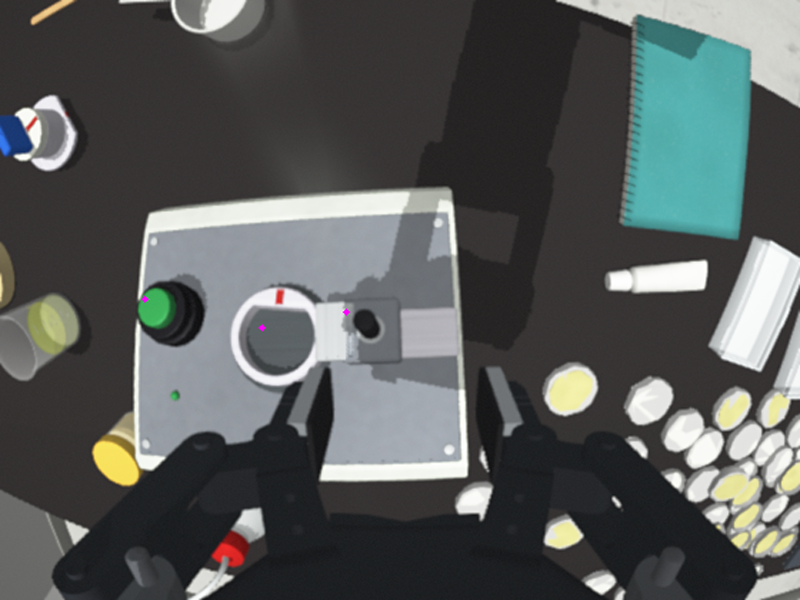

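Run:
```python
from h import *
T=np.load('T1.npy');c=env.calibration('wrist')
S=lambda u,v:(230+u/4,135+v/4)
D=lambda u,v:(245+(u-400)/4,165+v/4)
W=lambda u,v:(u*.7,v*.7)
def pts(v):
    x,y,yaw,th,q=v
    return deck([[0,0,.02],[-.02,-.092,.038],[0,.068+q,.076],[-.0325*np.cos(th),-.0325*np.sin(th),.02]],x,y,yaw)
O={'w':[W(277,335),W(157,308),W(365,319),W(280,297)],'scene':[S(215,182),S(287,231),S(130,133),S(196,203)],'side':[D(617,140),D(637,192),D(545,47),D(580,152)]}
def f(v,ks):
    P=pts(v);return np.concatenate([((wproj(P,T,c) if k=='w' else proj(k,P))-O[k]).ravel()*(1 if k=='w' else 1) for k in ks])
for ks in(['w'],['scene','side'],['w','scene','side']):
    r=least_squares(f,[.61,.02,.2,-.2,0],args=(ks,),loss='soft_l1');print(r.x.round(4),f(r.x,['w','scene','side']).round(1))
np.save('mix.npy',r.x)
def can(x,y,a):
    X=np.array([np.cos(a),np.sin(a)]);Y=np.array([-X[1],X[0]]);o=np.array([x,y])
    return np.array([[*(o-.0165*X),.062],[*o,.062]])
```

```text
[ 0.6159  0.0342  0.222  -0.0643  0.0025] [-0.   0.2 -0.   0.4  0.   0.4  0.  -4.  -1.9 -1.6 -1.1 -0.8 -1.1 -0.5
 -1.4  0.8 -1.8 -3.3 -0.1 -1.9 -1.7 -2.2 -1.3 -0.2]
[ 0.6181  0.0241  0.1854 -0.2465  0.0051] [-9.1  0.4 -7.4 -2.3 -7.4  3.6 -2.8 -2.8  0.4 -0.6  0.7  0.7  0.7 -0.3
 -0.5  0.9 -0.3 -1.8  0.3 -0.1 -0.  -1.5 -0.6  0.1]
[ 0.6166  0.0334  0.219  -0.0804  0.003 ] [-0.8  0.7 -0.6  0.6 -0.4  1.2 -0.2 -3.5 -1.7 -1.6 -0.8 -0.8 -1.  -0.5
 -1.3  0.7 -1.5 -3.2  0.1 -1.7 -1.4 -2.2 -1.1 -0.2]
```

>>> jog_arm(hand=[0.05, 0.05, 0.05, 0.05, 0.05], travel=[[0.014, -0.008, -0.02], [0.013, -0.008, -0.03], [0, 0, -0.03], [0, 0, -0.03], [0, 0, -0.03]], yaw=[0.025, 0.02, 0, 0, 0], grip_force=20)

```text
time_s: 2.65
position: [0.5678, 0.0996, 0.1576]
tool_rot: [[-0.976, -0.219, -0.0], [-0.219, 0.976, 0.0], [0.0, 0.0, -1.0]]
ft_force: [0.2, -0.0, -0.5]
grip_width: 0.0503
gripper_force: 0.0
```

>>> jog_arm(hand=[0.03, 0.02, 0.01, 0.0, 0.0], travel=[[0, 0, 0], [0, 0, 0], [0, 0, 0], [0, 0, 0], [0, 0, 0]], yaw=[0, 0, 0, 0, 0])

```text
time_s: 3.28
position: [0.5689, 0.0986, 0.1597]
tool_rot: [[-0.976, -0.218, 0.002], [-0.218, 0.976, 0.0], [-0.002, -0.0, -1.0]]
ft_force: [-2.6, 0.5, 6.8]
grip_width: 0.0129
gripper_force: 21.6
```

>>> jog_arm(hand=[0.0, 0.0, 0.0, 0.0, 0.0], travel=[[-0.0022, 0.0098, 0], [-0.0022, 0.0098, 0], [-0.0022, 0.0098, 0], [-0.0022, 0.0098, 0], [0, 0, 0]], yaw=[0, 0, 0, 0, 0])

```text
time_s: 3.9
position: [0.562, 0.1307, 0.1596]
tool_rot: [[-0.976, -0.216, 0.005], [-0.217, 0.976, -0.014], [-0.002, -0.015, -1.0]]
ft_force: [4.4, -39.4, 3.3]
grip_width: 0.0133
gripper_force: 24.2
```

Run:
```python
from h import *
o=env.observe();print(o['position'],o['ft_force'],o['grip_width'])
d=deckR(.219);print((o['position']-np.array([.5689,.0986,.1597]))@d)
```

```text
[0.56203549 0.13074808 0.15963507] [  4.37268811 -39.44370964   3.31249409] 0.013308581735886896
[ 0.00021326  0.03287157 -0.0001981 ]
```

>>> jog_arm(hand=[0.05, 0.05, 0.05, 0.05, 0.05], travel=[[0, -0.002, 0], [0, 0, 0], [0, 0, 0.03], [0, 0, 0.03], [0, 0, 0.03]], yaw=[0, 0, 0, 0, 0])

```text
time_s: 4.53
position: [0.5596, 0.1364, 0.2494]
tool_rot: [[-0.976, -0.219, 0.0], [-0.219, 0.976, 0.001], [-0.0, 0.001, -1.0]]
ft_force: [0.1, -0.4, 0.1]
grip_width: 0.0498
gripper_force: 0.0
```

>>> jog_arm(hand=[0.07, 0.07, 0.07, 0.07, 0.07], travel=[[-0.0082, -0.041, 0], [-0.0082, -0.041, 0], [-0.0082, -0.041, 0], [-0.0082, -0.041, 0], [-0.0082, -0.041, 0]], yaw=[-0.1, -0.1, -0.1, -0.1, -0.1])

```text
time_s: 5.15
position: [0.5185, -0.0698, 0.2486]
tool_rot: [[-0.96, 0.278, 0.001], [0.278, 0.96, 0.0], [-0.001, 0.001, -1.0]]
ft_force: [0.3, -0.7, -0.9]
grip_width: 0.0703
gripper_force: 0.0
```

>>> jog_arm(hand=[0.07, 0.07, 0.07, 0.07, 0.07], travel=[[-0.0082, -0.041, 0], [-0.0082, -0.041, 0], [-0.0082, -0.041, 0], [-0.0082, -0.041, 0], [-0.0082, -0.041, 0]], yaw=[-0.1, -0.1, -0.1, -0.1, -0.1])

```text
time_s: 5.78
position: [0.4778, -0.275, 0.2485]
tool_rot: [[-0.709, 0.705, 0.001], [0.705, 0.709, 0.0], [-0.0, 0.001, -1.0]]
ft_force: [0.4, -0.6, 0.5]
grip_width: 0.0702
gripper_force: 0.0
```

>>> jog_arm(hand=[0.07, 0.07, 0.07, 0.07, 0.07], travel=[[0, 0, 0], [0, 0, 0], [0, 0, 0], [0, 0, 0], [0, 0, 0]], yaw=[0, 0, 0, 0, 0])

```text
time_s: 6.4
position: [0.478, -0.2738, 0.2484]
tool_rot: [[-0.712, 0.702, 0.0], [0.702, 0.712, -0.0], [-0.0, 0.0, -1.0]]
ft_force: [-0.1, 0.1, -0.6]
grip_width: 0.07
gripper_force: 0.0
```

Run:
```python
from h import *
T,c=wcam();np.save('T2.npy',T);o=env.observe();print(o['position'],o['tool_rot'][:,1],o['q'])
im=env.get_image('wrist').copy();np.save('pics/w2.npy',im)
cv2.imwrite('pics/w2.png',cv2.resize(im,(800,600),interpolation=2)[:,:,::-1])
a=env.get_image('scene');np.save('pics/s2.npy',a)
```

```text
[ 0.47796879 -0.27379397  0.24839472] [7.02489031e-01 7.11694568e-01 6.03584645e-05] [-4.21233401e+01  2.18873993e+01  7.41949552e+01  3.28699606e-03
  8.39132288e+01 -8.74966463e+01]
```

View pics/w2.png

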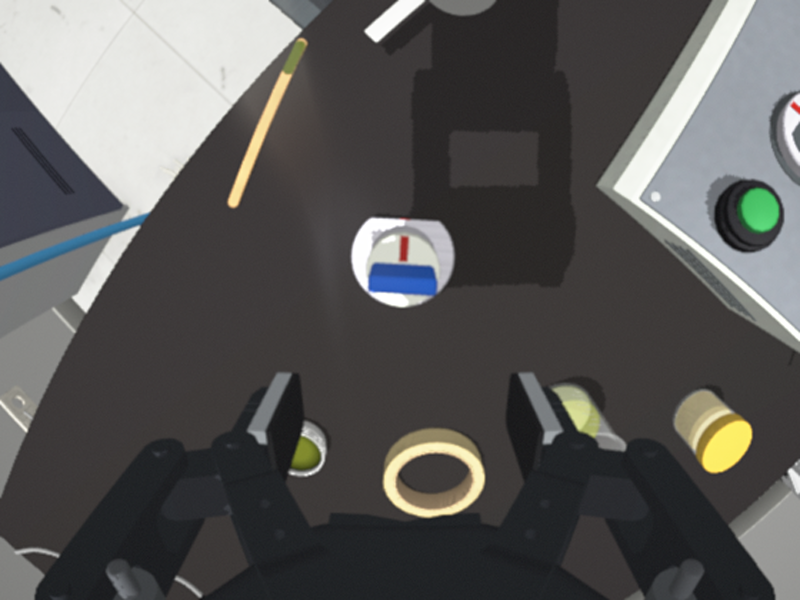

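Run:
```python
from h import *
T=np.load('T2.npy');c=env.calibration('wrist')
im=np.load('pics/w2.npy').astype(int)
m=((im[:,:,2]>im[:,:,0]+60)&(im[:,:,2]>im[:,:,1]+40)).astype(np.uint8);m[:,:200]=0;m[:,340:]=0;m[:150]=0;m[220:]=0
n,l,st,ce=cv2.connectedComponentsWithStats(m);k=1+st[1:,4].argmax();print(st[k],ce[k])
cs,_=cv2.findContours((l==k).astype(np.uint8),0,2);H=cs[0][:,0].astype(np.float32)
# silhouette fit: convex hull of projected fin vs mask, rasterised x8
def hull(v):
    x,y,a=v;X=np.array([np.cos(a),np.sin(a),0]);Y=np.array([-X[1],X[0],0])
    P=[np.array([x,y,z])+i*.006*X+j*.022*Y for z in(.062,.098) for i in(-1,1) for j in(-1,1)]
    return cv2.convexHull(wproj(np.array(P),T,c).astype(np.float32))
def f(v):
    h=hull(v);return [cv2.pointPolygonTest(h,(float(p[0]),float(p[1])),True)-.3 for p in H]
r=least_squares(f,[.478,-.278,-.79],loss='soft_l1',diff_step=1e-3);print(r.x,np.sqrt(np.mean(np.square(r.fun))))
a=r.x[2];print('tool y ang',np.arctan2(T[1,0],T[0,0]),'can y',a+np.pi/2)
R=env.observe()['tool_rot'];print('turn',a+np.pi/2-np.arctan2(R[1,1],R[0,1]),'shift',r.x[:2]-env.observe()['position'][:2])
X=np.array([np.cos(a),np.sin(a),0]);print(wproj(np.array([*r.x[:2],.062])-.0165*X,T,c)/.7,'bar seen 404,249')
```

```text
[258 184  48  23 930] [281.49139785 195.29247312]
[ 0.47984197 -0.2773185  -0.75672739] 1.5727824647916726
tool y ang 0.7927665030514306 can y 0.8140689383344667
turn 0.02272567022100036 shift [ 0.00197614 -0.00325453]
[[400.77313642 248.54093257]] bar seen 404,249
```

>>> jog_arm(hand=[0.07, 0.07, 0.07, 0.07, 0.07], travel=[[0.002, -0.003, -0.03], [0, 0, -0.03], [0, 0, -0.035], [0, 0, -0.035], [0, 0, -0.032]], yaw=[0.023, 0, 0, 0, 0], grip_force=25)

```text
time_s: 7.12
position: [0.4797, -0.2772, 0.0852]
tool_rot: [[-0.727, 0.687, -0.0], [0.687, 0.727, 0.0], [0.0, -0.0, -1.0]]
ft_force: [0.9, -0.3, 0.7]
grip_width: 0.0701
gripper_force: 0.0
```

>>> jog_arm(hand=[0.05, 0.04, 0.035, 0.03, 0.03], travel=[[0, 0, 0], [0, 0, 0], [0, 0, 0], [0, 0, 0], [0, 0, 0]], yaw=[0, 0, 0, 0, 0])

```text
time_s: 7.75
position: [0.4799, -0.2773, 0.0867]
tool_rot: [[-0.727, 0.687, 0.0], [0.687, 0.727, -0.0], [-0.001, -0.0, -1.0]]
ft_force: [-0.1, -0.3, -0.2]
grip_width: 0.044
gripper_force: 26.6
```

Run:
```python
from h import *
o=env.observe();print(o['position'],o['ft_force'],o['wrist_torque'])
# arc about flat edge, 5 rows x 6 deg; direction canister -x
a=-.757;X=np.array([np.cos(a),np.sin(a)])
g=np.array([20,o['position'][2]*1e3+2]);pr=g
for k in range(1,6):
    t=np.radians(6.4*k);n=np.array([g[0]*np.cos(t)-g[1]*np.sin(t),g[0]*np.sin(t)+g[1]*np.cos(t)])
    d=n-pr;pr=n;print((d[0]*X).round(2),d[1].round(2))
```

```text
[ 0.47987524 -0.27733326  0.08670556] [-0.07367935 -0.25995345 -0.21406936] [-0.00679125 -0.03473357 -0.00093858]
[-7.28  6.88] 1.68
[-7.37  6.96] 0.55
[-7.37  6.96] -0.58
[-7.27  6.87] -1.71
[-7.09  6.7 ] -2.81
```

>>> jog_arm(hand=[0.03, 0.03, 0.03, 0.03, 0.03], travel=[[-0.0036, 0.0034, 0.0007], [-0.0036, 0.0034, 0.0005], [-0.0037, 0.0035, 0.0002], [-0.0037, 0.0035, -0.0001], [-0.0037, 0.0035, -0.0004]], yaw=[0, 0, 0, 0, 0])

```text
time_s: 8.38
position: [0.4612, -0.2597, 0.0872]
tool_rot: [[-0.727, 0.687, -0.0], [0.687, 0.727, 0.0], [0.0, -0.0, -1.0]]
ft_force: [-0.3, 0.4, -2.5]
grip_width: 0.0436
gripper_force: 26.4
```

>>> jog_arm(hand=[0.03, 0.03, 0.03, 0.03, 0.03], travel=[[-0.0037, 0.0035, -0.0006], [-0.0036, 0.0034, -0.0009], [-0.0036, 0.0034, -0.0011], [-0.0036, 0.0034, -0.0014], [-0.0036, 0.0034, -0.0016]], yaw=[0, 0, 0, 0, 0])

```text
time_s: 9.0
position: [0.4466, -0.2459, 0.0857]
tool_rot: [[-0.727, 0.687, 0.011], [0.687, 0.727, -0.01], [-0.014, 0.0, -1.0]]
ft_force: [3.9, -1.8, 25.4]
grip_width: 0.0438
gripper_force: 26.3
```

>>> jog_arm(hand=[0.03, 0.03, 0.03, 0.03, 0.03], travel=[[0, 0, 0], [0, 0, 0.02], [0, 0, 0.03], [0, 0, 0.03], [0, 0, 0.03]], yaw=[0, 0, 0, 0, 0], grip_force=50)

```text
time_s: 9.62
position: [0.443, -0.2425, 0.1923]
tool_rot: [[-0.727, 0.687, -0.001], [0.687, 0.727, 0.001], [0.001, 0.0, -1.0]]
ft_force: [0.5, 0.0, -2.0]
grip_width: 0.043
gripper_force: 51.9
```

Run:
```python
from h import *
T,c=wcam();np.save('T3.npy',T);o=env.observe();print(o['position'],o['tool_rot'][:,1])
im=env.get_image('wrist').copy();np.save('pics/w3.npy',im)
b=env.get_image('side');np.save('pics/d3.npy',b)
u=proj('side',o['position'])[0].astype(int);print(u)
b=b[u[1]-60:u[1]+80,u[0]-60:u[0]+60];b=cv2.resize(b,(400,467),interpolation=2)
w=cv2.resize(im[130:350,180:380],(400,440),interpolation=2);w=np.pad(w,((0,27),(0,0),(0,0)))
cv2.imwrite('pics/z3.png',np.hstack([b,w])[:,:,::-1])
```

```text
[ 0.44300347 -0.24249582  0.19234789] [6.86584140e-01 7.27050354e-01 3.21519348e-05]
[259 233]
```

View pics/z3.png

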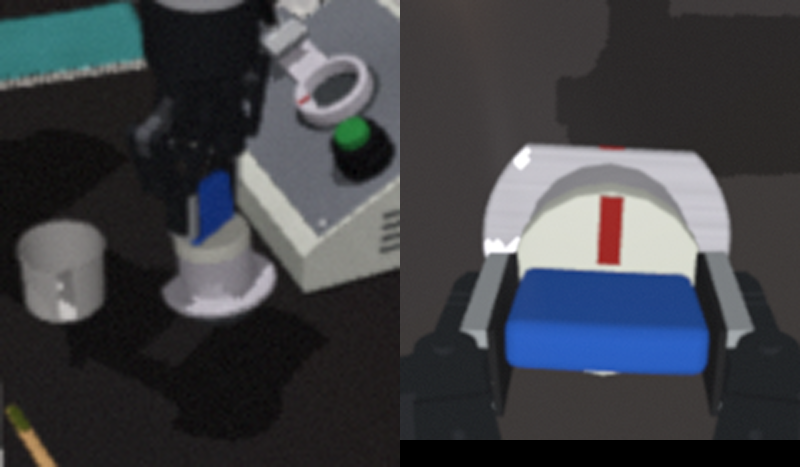

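```bash
cat > fit3.py <<'E'
from h import *
def fit(T,ob,tool):
    c=env.calibration('wrist')
    L=np.array([[-30,26.46,22],[-30,-26.46,22],[-6,22,62],[-6,-22,62],[-6,22,98],[-6,-22,98],[6,22,98],[6,-22,98]])/1e3
    z=np.array([0,0,1.]);Y=tool[1]
    def P(v):
        ph,x,zz,y,s,rl=v;X=np.cross(Y,z);Xc=np.cos(ph)*X+np.sin(ph)*z;Zc=np.cross(Xc,Y)
        Y2=Y*np.cos(s)+Xc*np.sin(s);X2=np.cross(Y2,Zc)
        R=np.c_[X2,Y2,Zc];g=tool[0]+x*X+y*Y+zz*z
        return (L-[0,0,.088])@R.T+g,R,g
    f=lambda v:np.r_[(wproj(P(v)[0],T,c)-ob).ravel(),v[3]*300,v[4]*30,v[5]*1e3]
    best=None
    for p0 in(0,.3,.6):
        r=least_squares(f,[p0,0,0.002,0,0,0],loss='soft_l1')
        if best is None or r.cost<best.cost:best=r
    return best,P(best.x)
E
python3 - <<'E'
from fit3 import *
T=np.load('T3.npy');o=env.observe()
q=lambda u,v:(180+(u-400)/2,130+v/2)
# which side is +Y? left/right decided by red side: canister x points from bar to fin
Y=o['tool_rot'][:,1];Y=Y/np.linalg.norm(Y);print(Y)
base=[(527,145),(697,152),(522,268),(692,275),(508,324),(706,330),(511,367),(703,372)]
for sw in(0,1):
    b=[base[i^sw] for i in range(8)]
    r,_=fit(T,np.array([q(*p) for p in b]),(o['position'],Y))
    print(sw,r.x.round(4),r.cost,r.fun.round(1))
E
```

```text
[6.86489764e-01 7.27139454e-01 1.31962344e-04]
0 [-6.839e-01  1.481e-01 -2.414e-01  1.000e-04 -2.540e-02  0.000e+00] 592.089253280133 [ 58.3  29.4 -66.6  26.3  57.7   2.8 -60.2  -0.5  65.3   0.4 -67.8  -2.4
  63.6 -18.4 -65.7 -20.7   0.   -0.8   0. ]
1 [ 0.1059  0.0035 -0.0049  0.001   0.0347  0.    ] 11.111542251572734 [-2.3  0.1  0.4  0.8 -1.6 -3.2  2.4 -2.3  1.  -0.2  0.2 -0.3 -0.   1.7
 -0.7  1.3  0.3  1.   0. ]
```

>>> jog_arm(hand=[0.03, 0.03, 0.03, 0.03, 0.03], travel=[[0.012, -0.012, -0.01], [0.012, -0.012, -0.025], [0.012, -0.012, -0.025], [0, 0, -0.025], [0, 0, -0.015]], yaw=[0, 0, 0, 0, 0])

```text
time_s: 10.35
position: [0.4788, -0.2786, 0.0881]
tool_rot: [[-0.727, 0.687, -0.004], [0.687, 0.727, 0.003], [0.005, -0.0, -1.0]]
ft_force: [0.0, 0.2, -2.2]
grip_width: 0.0429
gripper_force: 52.0
```

>>> jog_arm(hand=[0.03, 0.03, 0.06, 0.06, 0.06], travel=[[0, 0, -0.001], [0, 0, 0], [0, 0, 0], [0, 0, 0], [0, 0, 0]], yaw=[0, 0, 0, 0, 0])

```text
time_s: 10.98
position: [0.4795, -0.279, 0.0911]
tool_rot: [[-0.727, 0.687, 0.001], [0.687, 0.727, -0.001], [-0.001, -0.0, -1.0]]
ft_force: [0.1, 0.4, -0.3]
grip_width: 0.0597
gripper_force: 0.0
```

Run:
```python
from h import *
T,c=wcam();np.save('T4.npy',T);o=env.observe();print(o['position'],o['tool_rot'][:,1])
im=env.get_image('wrist').copy();np.save('pics/w4.npy',im)
w=cv2.resize(im[130:330,180:380],(600,600),interpolation=2)
cv2.imwrite('pics/z4.png',w[:,:,::-1])
for u,v in((260,252),(277,264)):print(onz('scene',u,v,.03))
```

```text
[ 0.47953507 -0.27901122  0.09112888] [ 6.86558921e-01  7.27074168e-01 -3.65593754e-05]
[ 0.35905285 -0.08622297  0.03      ]
[ 0.36219379 -0.16358932  0.03      ]
```

View pics/z4.png

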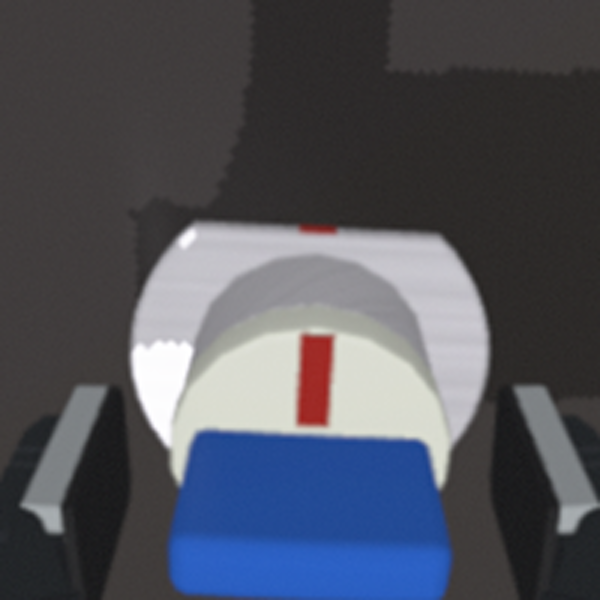

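Run:
```python
from fit3 import *
T=np.load('T4.npy');o=env.observe()
Y=o['tool_rot'][:,1]
b=[(437,236),(195,222),(428,440),(197,432),(447,545),(172,540),(447,600),(173,592)]
r,(P,R,g)=fit(T,np.array([(180+u/3,130+v/3) for u,v in b]),(o['position'],Y))
print(r.x.round(4),r.fun.round(1),g-.088*R[:,2],R)
```

```text
[-0.0344  0.0169 -0.009   0.0011  0.0363  0.    ] [-0.   0.1 -0.6  1.9 -0.1 -4.  -0.6 -3.7  1.4  0.4  0.2 -0.5 -1.4  0.5
  0.8  0.8  0.3  1.1  0. ] [ 0.49035575 -0.28770998 -0.0059247 ] [[ 0.70122284  0.71250232  0.02504021]
 [-0.71211161  0.70166864 -0.02362646]
 [-0.03440384 -0.00126401  0.99940721]]
```

>>> jog_arm(hand=[0.06, 0.06, 0.045, 0.03, 0.03], travel=[[0, 0, -0.005], [0, 0, -0.005], [0, 0, 0], [0, 0, 0], [0, 0, 0]], yaw=[0.02, 0, 0, 0, 0], grip_force=40)

```text
time_s: 11.65
position: [0.4791, -0.2798, 0.0816]
tool_rot: [[-0.741, 0.672, -0.0], [0.672, 0.741, -0.002], [-0.001, -0.002, -1.0]]
ft_force: [-5.1, -3.5, 7.3]
grip_width: 0.0303
gripper_force: 5.5
```

>>> jog_arm(hand=[0.03, 0.03, 0.03, 0.03, 0.03], travel=[[0, 0, -0.001], [-0.0036, 0.0034, 0.0003], [-0.0036, 0.0034, 0.0005], [-0.0037, 0.0035, 0.0002], [-0.0037, 0.0035, 0]], yaw=[0, 0, 0, 0, 0])

```text
time_s: 12.28
position: [0.4645, -0.2645, 0.0804]
tool_rot: [[-0.741, 0.672, -0.0], [0.672, 0.741, 0.001], [0.001, 0.0, -1.0]]
ft_force: [0.3, 0.3, -0.8]
grip_width: 0.0301
gripper_force: 0.0
```

Run:
```python
from h import *
T,c=wcam();np.save('T5.npy',T);o=env.observe();print(o['position'],o['tool_rot'][:,1])
im=env.get_image('wrist').copy();np.save('pics/w5.npy',im)
w=cv2.resize(im[140:340,180:380],(600,600),interpolation=2)
cv2.imwrite('pics/z5.png',w[:,:,::-1])
```

```text
[ 0.464497   -0.2645495   0.08037832] [6.71917830e-01 7.40625650e-01 2.76137512e-04]
```

View pics/z5.png

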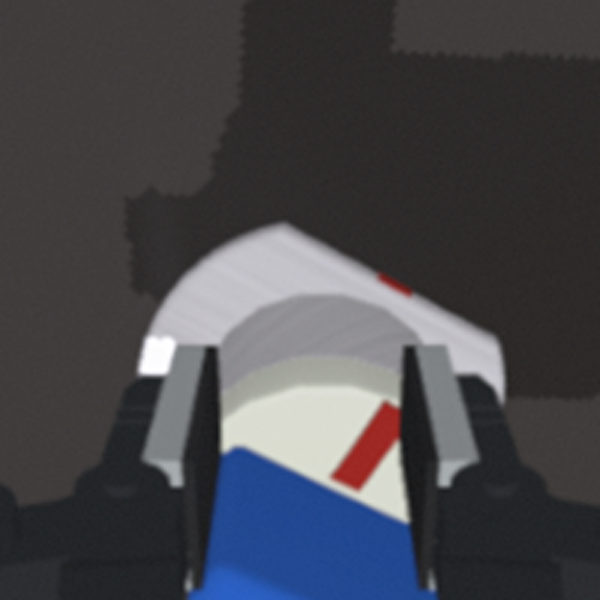

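>>> jog_arm(hand=[0.07, 0.07, 0.07, 0.07, 0.07], travel=[[0, 0, 0], [0, 0, 0.01], [0, 0, 0.04], [0.01, -0.01, 0.04], [0.01, -0.01, 0.03]], yaw=[0, 0, 0, 0, 0])

```text
time_s: 12.95
position: [0.4853, -0.2854, 0.2033]
tool_rot: [[-0.741, 0.672, 0.002], [0.672, 0.741, -0.002], [-0.002, 0.0, -1.0]]
ft_force: [0.0, -0.3, 0.1]
grip_width: 0.0693
gripper_force: 0.0
```

>>> jog_arm(hand=[0.07, 0.07, 0.07, 0.07, 0.07], travel=[[0, 0, 0.03], [0, 0, 0], [0, 0, 0], [0, 0, 0], [0, 0, 0]], yaw=[-0.16, -0.16, -0.13, 0, 0])

```text
time_s: 13.58
position: [0.4848, -0.2851, 0.2309]
tool_rot: [[-0.377, 0.926, 0.0], [0.926, 0.377, -0.0], [-0.0, 0.0, -1.0]]
ft_force: [0.7, 0.3, 0.2]
grip_width: 0.0696
gripper_force: 0.0
```

```bash
cat > fin.py <<'E'
from h import *
def fin(tag):
    T,c=wcam();o=env.observe();im=env.get_image('wrist').copy();np.save(f'pics/{tag}.npy',im)
    i=im.astype(int);m=((i[:,:,2]>i[:,:,0]+60)&(i[:,:,2]>i[:,:,1]+40)).astype(np.uint8)
    u0=wproj([*o['position'][:2],.08],T,c)[0];yy,xx=np.indices(m.shape);m[np.hypot(xx-u0[0],yy-u0[1])>110]=0
    n,l,st,ce=cv2.connectedComponentsWithStats(m);k=1+st[1:,4].argmax()
    H=cv2.findContours((l==k).astype(np.uint8),0,1)[0][0][:,0].astype(float)
    def hull(v):
        x,y,a=v;X=np.array([np.cos(a),np.sin(a),0]);Y=np.array([-X[1],X[0],0])
        P=[np.array([x,y,z])+i*.006*X+j*.022*Y for z in(.062,.098) for i in(-1,1) for j in(-1,1)]
        return cv2.convexHull(wproj(np.array(P),T,c).astype(np.float32))
    f=lambda v:[cv2.pointPolygonTest(hull(v),(p[0],p[1]),True) for p in H]
    R=o['tool_rot'];b=None
    for da in(-.4,-.2,0,.2,.4):
        a0=np.arctan2(R[1,1],R[0,1])-np.pi/2+da
        r=least_squares(f,[*o['position'][:2],a0],loss='soft_l1',diff_step=1e-3)
        if b is None or r.cost<b.cost:b=r
    v=b.x;print(st[k],'fin',v,'rms',np.sqrt(np.mean(b.fun**2)),'pos',o['position'])
    print('turn',v[2]+np.pi/2-np.arctan2(R[1,1],R[0,1]),'shift',v[:2]-o['position'][:2])
    return v,T,c,im
E
python3 - <<'E'
from fin import *
v,T,c,im=fin('w6')
X=np.array([np.cos(v[2]),np.sin(v[2]),0]);o=np.array([*v[:2],.062])
h=[np.array([*v[:2],z])+i*.006*X+j*.022*np.array([-X[1],X[0],0]) for z in(.062,.098) for i in(-1,1) for j in(-1,1)]
hp=cv2.convexHull(wproj(np.array(h),T,c).astype(np.float32)).astype(np.int32)
w=cv2.resize(im[100:300,180:380],(600,600),interpolation=2)
cv2.polylines(w,[((hp-[180,100])*3).astype(np.int32)],True,(255,255,0),1)
cv2.imwrite('pics/z6.png',w[:,:,::-1])
E
```

```text
[ 260  179   52   25 1037] fin [ 0.48481735 -0.278151   -1.32400804] rms 1.9421021774492604 pos [ 0.48480035 -0.28506659  0.23087496]
turn -0.13973300749722273 shift [1.70038305e-05 6.91559046e-03]
```

View pics/z6.png

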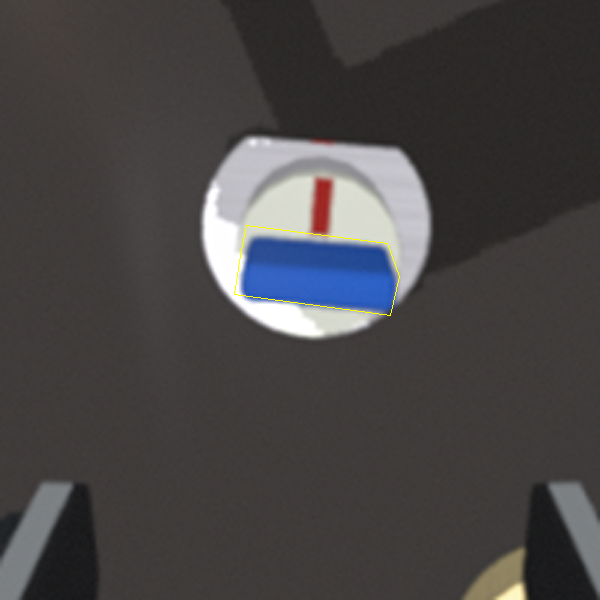

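```bash
python3 - <<'E'
s=open('fin.py').read()
a=s.index("        r=least_squares");b=s.index("    v=b.x")
s=s[:a]+'''        r=minimize(lambda w:np.abs(f(w*[.01,.01,.1]+v0)).mean(),np.zeros(3),method='Nelder-Mead',options=dict(initial_simplex=[[0,0,0],[.5,0,0],[0,.5,0],[0,0,1]]))if 0 else run(f,np.array([*o['position'][:2],a0]))
        if b is None or r[1]<b[1]:b=r
'''+s[b:]
s=s.replace("v=b.x;","v=b[0];").replace("'rms',np.sqrt(np.mean(b.fun**2))","'err',b[1]")
s=s.replace("def fin(tag):\n    T,c=wcam();o=env.observe();im=env.get_image('wrist').copy();np.save(f'pics/{tag}.npy',im)","""from scipy.optimize import minimize
def run(f,v0):
    k=np.array([.01,.01,.1])
    r=minimize(lambda w:np.abs(f(w*k+v0)).mean(),np.zeros(3),method='Nelder-Mead',options=dict(initial_simplex=[[0,0,0],[.5,0,0],[0,.5,0],[0,0,1]]))
    return r.x*k+v0,r.fun
def fin(tag,old=False):
    T,c=wcam();o=env.observe();im=np.load(f'pics/{tag}.npy') if old else env.get_image('wrist').copy();np.save(f'pics/{tag}.npy',im)""")
import re
s=re.sub(r"r=minimize\(lambda w:np\.abs\(f\(w\*\[.*?if 0 else ","r=",s)
open('fin.py','w').write(s)
E
python3 - <<'E'
from fin import *
v,T,c,im=fin('w6',True)
X=np.array([np.cos(v[2]),np.sin(v[2]),0]);Y=np.array([-X[1],X[0],0]);b=np.array([*v[:2],0])
P=np.array([b-.03*X+s*.02646*Y+[0,0,.022] for s in(1,-1)])
print(((wproj(P,T,c)-[180,100])*3).round(1),'seen (403,150),(247,137)')
E
```

```text
[ 260  179   52   25 1037] fin [ 0.48562585 -0.27795635 -1.36638031] err 1.7607751695436729 pos [ 0.4847908  -0.28508572  0.23080211]
turn -0.1816295276643215 shift [0.00083505 0.00712937]
[[408.7 157.6]
 [258.2 129.8]] seen (403,150),(247,137)
```

Run:
```python
from h import *
T,c=wcam();o=env.observe();R=o['tool_rot']
L=np.array([[-30,26.46,22],[-30,-26.46,22],[-6,22,98],[-6,-22,98],[6,22,98],[6,-22,98],[0,0,22]])/1e3
ob=np.array([(403,150),(247,137),(393,277),(248,264),(391,313),(243,300)])/3+[180,100]
def P(v):
    x,y,a=v;X=np.array([np.cos(a),np.sin(a),0]);Y=np.array([-X[1],X[0],0]);return L@np.array([X,Y,[0,0,1]])+[x,y,0]
f=lambda v:(wproj(P(v)[:6],T,c)-ob).ravel()
r=least_squares(f,[.485,-.278,-1.25],x_scale=[.01,.01,.1],loss='soft_l1');v=r.x
print(v,r.fun.round(1));print('turn',v[2]+np.pi/2-np.arctan2(R[1,1],R[0,1]),'shift',v[:2]-o['position'][:2], R)
```

```text
[ 0.48553841 -0.27840087 -1.27295182] [-0.6  0.2  0.5 -0.1  2.7 -0.8 -2.1 -1.   1.7  1.  -1.4  0.8]
turn -0.0882010413071751 shift [0.00074761 0.00668485] [[-3.76527930e-01  9.26405259e-01  1.19552880e-04]
 [ 9.26405259e-01  3.76527940e-01 -7.55175656e-05]
 [-1.14974870e-04  8.23199443e-05 -9.99999990e-01]]
```

>>> jog_arm(hand=[0.07, 0.07, 0.07, 0.07, 0.07], travel=[[0.0007, 0.0067, -0.02], [0, 0, -0.033], [0, 0, -0.035], [0, 0, -0.035], [0, 0, -0.025]], yaw=[-0.088, 0, 0, 0, 0], grip_force=30)

```text
time_s: 14.25
position: [0.4852, -0.2782, 0.0812]
tool_rot: [[-0.293, 0.956, -0.001], [0.956, 0.293, 0.001], [0.001, -0.001, -1.0]]
ft_force: [-0.1, -1.0, 0.2]
grip_width: 0.0701
gripper_force: 0.0
```

>>> jog_arm(hand=[0.06, 0.05, 0.045, 0.03, 0.03], travel=[[0, 0, 0], [0, 0, 0], [0, 0, 0], [0, 0, 0], [0, 0, 0]], yaw=[0, 0, 0, 0, 0])

```text
time_s: 14.88
position: [0.4857, -0.2789, 0.084]
tool_rot: [[-0.292, 0.956, 0.001], [0.956, 0.292, -0.002], [-0.002, 0.001, -1.0]]
ft_force: [-2.9, -2.0, 6.5]
grip_width: 0.0439
gripper_force: 30.2
```

```bash
cat > bars.py <<'E'
from h import *
def bars(tag,lo=0):
    T,c=wcam();o=env.observe();im=env.get_image('wrist').copy();np.save(f'pics/{tag}.npy',im);i=im.astype(int)
    m=((i[:,:,0]>i[:,:,1]+60)&(i[:,:,0]>i[:,:,2]+60)&(i[:,:,0]>i[:,:,1]*2)).astype(np.uint8);m[:,:230]=0;m[:,340:]=0
    n,l,st,ce=cv2.connectedComponentsWithStats(m)
    for k in range(1,n):
        if st[k,4]>8: print('red',st[k],ce[k].round(1))
    b=((i[:,:,2]>i[:,:,0]+60)&(i[:,:,2]>i[:,:,1]+40)).astype(np.uint8);b[:,:200]=0;b[:,380:]=0
    n,l,st,ce=cv2.connectedComponentsWithStats(b);k=1+st[1:,4].argmax();print('blue',st[k],ce[k].round(1))
    g=i[:,int(ce[k][0])]; 
    return T,c,o
E
python3 - <<'E'
from bars import *
T,c,o=bars('w7');print(o['position'],o['ft_force'],o['tool_rot'][:,1],o['grip_width'])
a=-1.273;X=np.array([np.cos(a),np.sin(a),0]);b=np.array([o['position'][0],o['position'][1],0])
for x,z in((-30,19),(-30,22),(-26.5,62),(-6,62),(-6,98),(6,98)):print(x,z,wproj(b+x*1e-3*X+[0,0,z*1e-3],T,c).round(1))
E
```

```text
red [276 188  12   1  12] [281.5 188. ]
red [277 223  11  32 327] [282.3 238.3]
blue [ 232  259  103   59 5513] [282.9 288.6]
[ 0.48568254 -0.2788715   0.08395908] [-2.90135203 -1.95021047  6.47758073] [9.56464809e-01 2.91846831e-01 7.04803400e-04] 0.04386497757745978
-30 19 [[282.7 189.5]]
-30 22 [[282.7 190.8]]
-26.5 62 [[282.8 219.8]]
-6 62 [[282.9 257.5]]
-6 98 [[283.  297.3]]
6 98 [[283. 320.]]
```

>>> jog_arm(hand=[0.03, 0.03, 0.03, 0.03, 0.03], travel=[[0, 0, -0.0015], [-0.00145, 0.0047, 0.0007], [-0.00145, 0.0047, 0.0005], [-0.00145, 0.0047, 0.0002], [-0.00145, 0.0047, 0.0]], yaw=[0, 0, 0, 0, 0])

```text
time_s: 15.55
position: [0.4808, -0.2613, 0.0844]
tool_rot: [[-0.292, 0.956, 0.004], [0.956, 0.292, -0.005], [-0.006, 0.002, -1.0]]
ft_force: [-1.0, -5.8, 9.0]
grip_width: 0.0434
gripper_force: 32.4
```

Run:
```python
from bars import *
T,c,o=bars('w8');print(o['position'],o['ft_force'],o['wrist_torque'])
a=-1.273;X=np.array([np.cos(a),np.sin(a),0])
for ph in(0,.1,.2,.3):
    Xc=np.cos(ph)*X+[0,0,np.sin(ph)];Z=np.array([0,0,np.cos(ph)])-np.sin(ph)*X
    g=o['position']+[0,0,.004]
    print(ph,[wproj(g+x*1e-3*Xc+(z-88)*1e-3*Z,T,c)[0,1].round(1) for x,z in((-30,20),(-25,62),(-8,62),(6,98))])
```

```text
red [278 227  10  33 330] [282.5 243. ]
blue [ 232  264  103   54 5129] [283.  291.5]
[ 0.48078171 -0.26131747  0.08442279] [-0.99275929 -5.84179531  9.04179825] [-1.19545494  0.24814034 -0.01094776]
0 [np.float64(189.5), np.float64(222.6), np.float64(253.8), np.float64(320.0)]
0.1 [np.float64(199.2), np.float64(226.0), np.float64(257.8), np.float64(318.9)]
0.2 [np.float64(209.1), np.float64(229.8), np.float64(262.0), np.float64(317.6)]
0.3 [np.float64(219.3), np.float64(234.1), np.float64(266.5), np.float64(316.0)]
```

>>> jog_arm(hand=[0.03, 0.03, 0.03, 0.03, 0.03], travel=[[-0.00145, 0.0047, -0.001], [-0.00145, 0.0047, -0.0007], [-0.00145, 0.0047, -0.0009], [-0.00145, 0.0047, -0.0011], [-0.00145, 0.0047, -0.0014]], yaw=[0, 0, 0, 0, 0])

```text
time_s: 16.23
position: [0.4737, -0.2379, 0.0805]
tool_rot: [[-0.292, 0.956, 0.005], [0.956, 0.292, -0.006], [-0.007, 0.003, -1.0]]
ft_force: [-5.6, -2.8, 22.7]
grip_width: 0.0434
gripper_force: 37.1
```

```bash
cat >> bars.py <<'E'
def tab(T,c,o,X,phs=(.1,.2,.3,.4,.5,.6)):
    for ph in phs:
        Xc=np.cos(ph)*X+[0,0,np.sin(ph)];Z=np.array([0,0,np.cos(ph)])-np.sin(ph)*X
        g=o['position']+[0,0,.004]
        print(ph,[float(wproj(g+x*1e-3*Xc+(z-88)*1e-3*Z,T,c)[0,1].round(1)) for x,z in((-25,62),(-8,62),(-6,62),(6,98))])
E
python3 - <<'E'
from bars import *
T,c,o=bars('w9');print(o['position'],o['ft_force'],o['wrist_torque'])
tab(T,c,o,np.array([np.cos(-1.273),np.sin(-1.273),0]))
E
```

```text
red [278 242  10  34 337] [282.5 258.5]
blue [ 231  280  105   41 4018] [282.8 300.5]
[ 0.47372793 -0.23785045  0.08050528] [-5.59932651 -2.81152004 22.72041059] [-0.95657982  0.83727102 -0.06366814]
0.1 [225.9, 257.8, 261.4, 318.9]
0.2 [229.8, 262.0, 265.7, 317.6]
0.3 [234.1, 266.5, 270.2, 316.0]
0.4 [238.8, 271.1, 274.9, 314.2]
0.5 [243.8, 275.9, 279.6, 312.2]
0.6 [249.1, 280.8, 284.5, 310.0]
```

>>> jog_arm(hand=[0.03, 0.03, 0.03, 0.03, 0.03], travel=[[0, 0, 0], [0, 0, 0.002], [0, 0, 0.002], [0, 0, 0.01], [0, 0, 0.02]], yaw=[0, 0, 0, 0, 0], grip_force=80)

```text
time_s: 16.9
position: [0.4719, -0.2355, 0.1112]
tool_rot: [[-0.292, 0.956, -0.002], [0.956, 0.292, 0.002], [0.003, -0.002, -1.0]]
ft_force: [0.6, -0.4, -1.4]
grip_width: 0.0433
gripper_force: 81.4
```

Run:
```python
from bars import *
T,c,o=bars('w10');print(o['position'],o['ft_force'],o['wrist_torque'],o['gripper_force'])
tab(T,c,o,np.array([np.cos(-1.273),np.sin(-1.273),0]))
```

```text
red [278 242  10  34 338] [282.5 258.5]
blue [ 231  280  105   41 3981] [282.9 300.3]
[ 0.47191651 -0.23546515  0.11123333] [ 0.554359   -0.3763007  -1.37277319] [-0.01202149 -0.00943695  0.01211283] 81.3944935798645
0.1 [226.2, 258.1, 261.7, 318.8]
0.2 [230.1, 262.4, 266.1, 317.4]
0.3 [234.5, 266.9, 270.6, 315.8]
0.4 [239.2, 271.5, 275.3, 314.0]
0.5 [244.2, 276.3, 280.1, 312.0]
0.6 [249.6, 281.2, 285.0, 309.7]
```

```bash
cat >> bars.py <<'E'
def fitt(T,c,pos,X,e):
    Y=np.array([-X[1],X[0],0])
    def pr(v):
        ph,gx,gz=v;Xc=np.cos(ph)*X+[0,0,np.sin(ph)];Z=np.array([0,0,np.cos(ph)])-np.sin(ph)*X
        g=pos+gx*X+[0,0,gz];Q=lambda x,y,z:wproj(g+x*1e-3*Xc+y*1e-3*Y+(z-88)*1e-3*Z,T,c)[0]
        w=max(abs(Q(x,22,98)[0]-Q(x,-22,98)[0]) for x in(-6,6))
        return np.array([Q(-24.5,0,62)[1],Q(-8.3,0,62)[1],Q(-6,0,62)[1],Q(6,0,98)[1],w])
    r=least_squares(lambda v:pr(v)-e,[.3,0,0],x_scale=[.1,.005,.005]);return r.x.round(4),r.fun.round(1)
E
python3 - <<'E'
from bars import *
import io,contextlib
T,c=wcam();p=env.observe()['position'];X=np.array([np.cos(-1.273),np.sin(-1.273),0])
print(fitt(T,c,p,X,[242,276,280,321,105]))
T2=T.copy()
# upright w7: same tool orientation, relative geometry only
print(fitt(T,c,p,X,[223,255,259,318,103]))
E
```

```text
(array([0.3748, 0.0024, 0.0053]), array([ 2. , -1.2, -0.9, -0. ,  0.5]))
(array([0.0284, 0.0014, 0.0008]), array([ 1.9, -0.8, -0.8, -0.3,  0.7]))
```

Run:
```python
from bars import *
for n in('w7','w10'):
    im=np.load(f'pics/{n}.npy').astype(int)
    print(n,[(v,*im[v,265:270].mean(0).astype(int)) for v in range(180 if n=='w7' else 195,326,3)])
```

```text
w7 [(180, np.int64(49), np.int64(47), np.int64(46)), (183, np.int64(49), np.int64(47), np.int64(46)), (186, np.int64(48), np.int64(46), np.int64(45)), (189, np.int64(141), np.int64(140), np.int64(144)), (192, np.int64(196), np.int64(194), np.int64(201)), (195, np.int64(190), np.int64(188), np.int64(194)), (198, np.int64(192), np.int64(190), np.int64(196)), (201, np.int64(148), np.int64(146), np.int64(151)), (204, np.int64(144), np.int64(143), np.int64(148)), (207, np.int64(144), np.int64(143), np.int64(148)), (210, np.int64(146), np.int64(146), np.int64(150)), (213, np.int64(146), np.int64(145), np.int64(150)), (216, np.int64(162), np.int64(164), np.int64(156)), (219, np.int64(166), np.int64(168), np.int64(159)), (222, np.int64(198), np.int64(201), np.int64(190)), (225, np.int64(220), np.int64(221), np.int64(212)), (228, np.int64(218), np.int64(219), np.int64(209)), (231, np.int64(218), np.int64(220), np.int64(209)), (234, np.int64(218), np.int64(220), np.int64(209)), (237, np.int64(218), np.int64(220), np.int64(210)), (240, np.int64(218), np.int64(220), np.int64(209)), (243, np.int6
[... 2928 characters left out ...]
 np.int64(28), np.int64(62), np.int64(123)), (288, np.int64(29), np.int64(62), np.int64(124)), (291, np.int64(29), np.int64(62), np.int64(123)), (294, np.int64(32), np.int64(68), np.int64(136)), (297, np.int64(40), np.int64(87), np.int64(176)), (300, np.int64(45), np.int64(96), np.int64(191)), (303, np.int64(49), np.int64(101), np.int64(201)), (306, np.int64(47), np.int64(100), np.int64(199)), (309, np.int64(46), np.int64(99), np.int64(199)), (312, np.int64(44), np.int64(96), np.int64(197)), (315, np.int64(44), np.int64(96), np.int64(196)), (318, np.int64(40), np.int64(91), np.int64(188)), (321, np.int64(187), np.int64(194), np.int64(196)), (324, np.int64(220), np.int64(222), np.int64(212))]
```

```bash
cat >> bars.py <<'E'
LP=[(-30,16),(-25.5,62),(-6,62),(-6,98),(6,98)]
def pr5(v,T,c,pos,X):
    ph,gx,gz=v;Xc=np.cos(ph)*X+[0,0,np.sin(ph)];Z=np.array([0,0,np.cos(ph)])-np.sin(ph)*X
    g=pos+gx*X+[0,0,gz]
    return np.array([wproj(g+x*1e-3*Xc+(z-88)*1e-3*Z,T,c)[0,1] for x,z in LP])
E7=np.array([188.3,221.5,258.8,295,317.3])
def fit5(T,c,pos,X,E):
    r0=least_squares(lambda v:pr5([0,*v],T,c,pos,X)-E7,[0,0],x_scale=.005)
    r=least_squares(lambda v:pr5(v,T,c,pos,X)-E-r0.fun,[.3,0,0],x_scale=[.1,.005,.005])
    return r0.x.round(4),r0.fun.round(1),r.x.round(4),r.fun.round(1)
E
python3 - <<'E'
from bars import *
T,c=wcam();p=env.observe()['position'];X=np.array([np.cos(-1.273),np.sin(-1.273),0])
print(fit5(T,c,p,X,np.array([229,241.3,279.8,295.5,319.8])))
E
```

```text
(array([0.0014, 0.0007]), array([ 0.6,  0.4, -1.9,  0.5,  0.4]), array([ 0.3287,  0.0067, -0.0008]), array([-0.5,  0.8,  0.1, -0.9,  0.5]))
```

>>> jog_arm(hand=[0.03, 0.03, 0.03, 0.03, 0.03], travel=[[0, 0, 0.03], [0, 0, 0.03], [0, 0, 0.03], [0, 0, 0.03], [0, 0, 0.03]], yaw=[0.095, 0.095, 0.095, 0.095, 0.095])

```text
time_s: 17.58
position: [0.4722, -0.2357, 0.2621]
tool_rot: [[-0.699, 0.715, -0.001], [0.715, 0.699, 0.001], [0.001, 0.0, -1.0]]
ft_force: [0.3, 0.4, -3.0]
grip_width: 0.0428
gripper_force: 81.8
```

>>> jog_arm(hand=[0.03, 0.03, 0.03, 0.03, 0.03], travel=[[0.007, 0.025, 0], [0.007, 0.025, 0], [0.007, 0.025, 0], [0.007, 0.025, 0], [0.007, 0.025, 0]], yaw=[0.095, 0.095, 0.095, 0.095, 0.095])

```text
time_s: 18.2
position: [0.5073, -0.11, 0.261]
tool_rot: [[-0.949, 0.316, -0.001], [0.316, 0.949, 0.001], [0.001, 0.0, -1.0]]
ft_force: [-0.1, 0.3, -2.5]
grip_width: 0.0427
gripper_force: 82.0
```

>>> jog_arm(hand=[0.03, 0.03, 0.03, 0.03, 0.03], travel=[[0.007, 0.025, 0], [0.007, 0.025, 0], [0.007, 0.025, 0], [0.007, 0.025, 0], [0.005, 0.027, 0]], yaw=[0.095, 0.095, 0.095, 0.095, 0.098])

```text
time_s: 18.82
position: [0.5403, 0.0169, 0.2609]
tool_rot: [[-0.988, -0.156, -0.001], [-0.156, 0.988, 0.0], [0.001, 0.001, -1.0]]
ft_force: [-0.5, 0.5, -1.1]
grip_width: 0.0426
gripper_force: 81.9
```

>>> jog_arm(hand=[0.03, 0.03, 0.03, 0.03, 0.03], travel=[[0, 0, 0], [0, 0, 0], [0, 0, 0], [0, 0, 0], [0, 0, 0]], yaw=[0, 0, 0, 0, 0])

```text
time_s: 19.45
position: [0.5404, 0.0156, 0.2614]
tool_rot: [[-0.988, -0.152, -0.0], [-0.152, 0.988, 0.0], [0.0, 0.0, -1.0]]
ft_force: [-0.5, 0.7, -2.2]
grip_width: 0.043
gripper_force: 82.0
```

Run:
```python
from bars import *
T,c,o=bars('w11');np.save('T11.npy',T);print(o['position'],o['tool_rot'][:,1],o['gripper_force'],o['grip_width'])
b=env.get_image('side');np.save('pics/d11.npy',b)
i=b.astype(int);m=((i[:,:,2]>i[:,:,0]+50)&(i[:,:,2]>i[:,:,1]+35)).astype(np.uint8)
n,l,st,ce=cv2.connectedComponentsWithStats(m)
u=proj('side',o['position'])[0].astype(int);print(u,[(st[k].tolist(),ce[k]) for k in range(1,n) if st[k,4]>10 and abs(ce[k]-u).max()<60])
b=cv2.resize(b[u[1]-30:u[1]+90,u[0]-50:u[0]+60],None,fx=4,fy=4,interpolation=2)
w=np.load('pics/w11.npy')[120:340,190:370];w=cv2.resize(w,(360,440),interpolation=2)
h=np.zeros((480,800,3),np.uint8);h[:480,:440]=b;h[:440,440:]=w
cv2.imwrite('pics/z11.png',h[:,:,::-1])
```

```text
red [278 242  10  34 338] [282.5 258.5]
blue [ 231  280  105   41 3970] [282.9 300.3]
[0.54041766 0.01556992 0.2614175 ] [-1.51888125e-01  9.88397692e-01  1.86460547e-05] 82.00372695922852 0.04297682955860512
[278 157] [([274, 151, 4, 7, 14], array([275.71428571, 153.35714286]))]
```

View pics/z11.png

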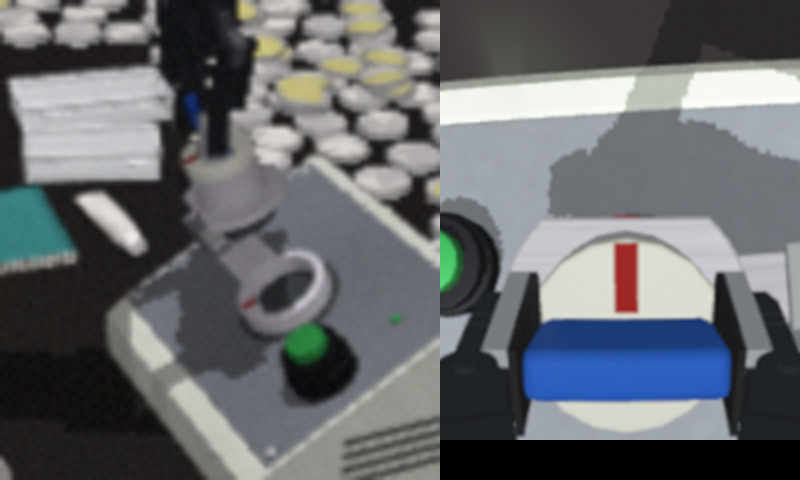

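Run:
```python
from bars import *
T=np.load('T11.npy');c=env.calibration('wrist');p=env.observe()['position'];a=np.arctan2(.98840,-.15189)-np.pi/2
X=np.array([np.cos(a),np.sin(a),0]);Y=np.array([-X[1],X[0],0])
L=[(-30,0,16),(-26.5,0,62),(-6,0,62),(-6,0,98),(6,0,98),(26.5,0,62)]
E=np.array([228.5,238.7,279.8,295.5,320,335.5])
def pr(v):
    ph,gx,gz=v;Xc=np.cos(ph)*X+[0,0,np.sin(ph)];Z=np.array([0,0,np.cos(ph)])-np.sin(ph)*X
    g=p+gx*X+[0,0,gz];Q=lambda x,y,z:wproj(g+x*1e-3*Xc+y*1e-3*Y+(z-88)*1e-3*Z,T,c)[0]
    return np.array([Q(*l)[1] for l in L]+[abs(Q(-30,26.46,22)[0]-Q(-30,-26.46,22)[0]),abs(Q(-6,22,98)[0]-Q(-6,-22,98)[0])])
E=np.r_[E,93,104]   # flange chord (525..711)/2
f=lambda v,b:(pr(v)-E-b)*np.array([1,1,.5,1,1,1,1,1])
for b in(0,np.array([.6,.4,-1.9,.5,.4,.4,0,0])):
    r=least_squares(f,[.3,0,0],args=(b,),x_scale=[.1,.005,.005]);print(r.x,r.fun.round(1))
for ph in(.4,.5):
    r=least_squares(lambda w:f([ph,*w],b),[0,0],x_scale=.005);print(ph,r.x,r.fun.round(1))
```

```text
[0.34256672 0.00246354 0.00729044] [-0.8 -0.6 -1.1 -1.   2.2  0.7 -9.8  3.4]
[0.34369898 0.00260124 0.00736017] [-1.1 -0.6  0.  -1.1  2.1  0.7 -9.8  3.4]
0.4 [0.00083955 0.00871709] [ 3.4  0.   0.6 -4.4 -0.2  3.4 -9.7  4.8]
0.5 [-0.00168685  0.01022641] [ 12.    2.    1.7 -10.3  -4.9   7.8  -9.8   6.4]
```

Run:
```python
from h import *
for x,y,yaw in((.615,.033,.219),(.616,.034,.205)):
  for th in(-.3,-.2,-.1,0,.1):
    P=deck([[0,0,.02],[-.0325*np.cos(th),-.0325*np.sin(th),.02]],x,y,yaw)
    T=np.load('T1.npy');c=env.calibration('wrist')
    d=lambda q:(q[1]-q[0]).round(1)
    print(th,'side',d(proj('side',P)),'scene',d(proj('scene',P)),'w1',d(wproj(P,T,c)))
print('seen side',[-8.7,4.5],'or',[-9.2,3],'scene',[-4.8,5.2],'w1',[2.1,-27])
# red centroid measured
for n,f,b in(('scene','pics/s0.npy',(265,170,300,200)),('side','pics/d11.npy',(280,190,315,215)),('w','pics/w1.npy',(160,190,230,230))):
    i=np.load(f).astype(int);m=(i[:,:,0]>i[:,:,1]+35)&(i[:,:,0]>i[:,:,2]+35);y,x=np.nonzero(m[b[1]:b[3],b[0]:b[2]]);print(n,len(x),x.mean()+b[0],y.mean()+b[1])
# ring centre in w1: bright pixels
i=np.load('pics/w1.npy').astype(int);m=(i.min(2)>170).astype(np.uint8);m[:195]=0;m[275:]=0;m[:,:155]=0;m[:,225:]=0
y,x=np.nonzero(m);print(x.min(),x.max(),y.min(),y.max())
```

```text
-0.3 side [-9.5  4.7] scene [-5.9  6.5] w1 [  9.1 -29.8]
-0.2 side [-9.2  5.4] scene [-5.2  7.1] w1 [  6.2 -30.4]
-0.1 side [-8.9  5.9] scene [-4.5  7.5] w1 [  3.3 -30.7]
0 side [-8.5  6.4] scene [-3.8  7.9] w1 [  0.4 -30.8]
0.1 side [-8.   6.9] scene [-3.   8.2] w1 [ -2.6 -30.5]
-0.3 side [-9.5  4.7] scene [-5.9  6.5] w1 [  9.4 -29.7]
-0.2 side [-9.3  5.3] scene [-5.3  7. ] w1 [  6.5 -30.4]
-0.1 side [-8.9  5.9] scene [-4.6  7.4] w1 [  3.6 -30.7]
0 side [-8.5  6.4] scene [-3.8  7.8] w1 [  0.7 -30.8]
0.1 side [-8.   6.8] scene [-3.1  8.1] w1 [ -2.2 -30.5]
seen side [-8.7, 4.5] or [-9.2, 3] scene [-4.8, 5.2] w1 [2.1, -27]
scene 6 278.5 185.5
side 2 289.5 202.5
w 59 195.3728813559322 206.89830508474577
161 224 201 269
```

Run:
```python
from h import *
T=np.load('T1.npy');c=env.calibration('wrist')
im=np.load('pics/w1.npy');g=cv2.cvtColor(im,cv2.COLOR_RGB2GRAY).astype(float);i=im.astype(int)
red=(i[:,:,0]>i[:,:,1]+35)
# radial edge search for outer rim around approx centre
cu,cv_=194.5,235
E=[]
for t in np.radians(np.r_[75:330:5]):   # image angle (x right,y down)
    r=np.arange(28,42,.25);p=cv2.remap(g.astype(np.float32),(cu+r*np.cos(t)).astype(np.float32)[None],(cv_+r*np.sin(t)).astype(np.float32)[None],1)[0]
    d=np.diff(cv2.GaussianBlur(p[None],(9,1),0)[0]);k=d.argmin();
    if d[k]<-4:E.append((cu+r[k]*np.cos(t),cv_+r[k]*np.sin(t)))
E=np.array(E);print(len(E))
tt=np.linspace(0,2*np.pi,180)
def f(v):
    h=wproj(deck(np.c_[.036*np.cos(tt),.036*np.sin(tt),0*tt+.02],v[0],v[1],.219),T,c).astype(np.float32)
    return [cv2.pointPolygonTest(h,(float(a),float(b)),True) for a,b in E]
r=least_squares(f,[.615,.033],loss='soft_l1',f_scale=.5,x_scale=.01,diff_step=1e-3);print(r.x,np.array(r.fun).round(1))
b=np.array([195.37,206.9])
for yaw in(.205,.219):
    q=least_squares(lambda w:wproj(deck([-w[1]*np.cos(w[0]),-w[1]*np.sin(w[0]),.02],*r.x,yaw),T,c)[0]-b,[0,.03],x_scale=[.1,.01]);print(yaw,q.x)
# yaw from deck screws in w1 & symmetric
S=np.array([(153,241),(438,222),(449,450),(146,444)])*.7
def h(v):
    X,L,W,x,y=v[0],v[1],v[2],v[3],v[4]
    return (wproj(deck([[-L,-W,0],[-L,W,0],[L,W,0],[L,-W,0]],x,y,X),T,c)-S).ravel()
q=least_squares(h,[.2,.09,.12,.615,.033]);print(q.x,q.fun.round(1))
```

```text
51
[0.61614901 0.03345911] [-0.1 -0.1  0.3  0.1  0.2  0.1  0.1  0.4  0.1  0.   0.2  0.1  0.2  0.3
  0.1 -0.   0.1 -0.1 -0.2 -0.1  0.   0.1  0.1 -0.2 -0.3 -0.  -0.  -0.2
  0.1 -0.1 -0.   0.1 -0.  -0.2  0.2  0.4  0.5  0.1  0.2 -0.2 -0.2  0.1
  0.3  0.3 -0.   0.4  0.5  0.4  0.5 -2.9 -7.3]
0.205 [-0.05424763  0.02938326]
0.219 [-0.07126269  0.02938945]
[0.21588901 0.08724487 0.1233721  0.6160042  0.0319803 ] [ 0.3 -0.  -0.1  0.   0.1 -0.1 -0.3  0.1]
```

>>> jog_arm(hand=[0.03, 0.03, 0.03, 0.03, 0.03], travel=[[0.01, 0.003, -0.02], [0.01, 0.0025, -0.02], [0.005, 0.001, -0.009], [0.0, 0.0, 0], [0, 0, 0]], yaw=[0, 0, 0, 0, 0], grip_force=50)

```text
time_s: 20.18
position: [0.5655, 0.0223, 0.2133]
tool_rot: [[-0.988, -0.153, 0.001], [-0.153, 0.988, -0.0], [-0.001, -0.0, -1.0]]
ft_force: [-0.5, -0.9, -2.6]
grip_width: 0.0428
gripper_force: 82.0
```

>>> jog_arm(hand=[0.03, 0.03, 0.03, 0.03, 0.03], travel=[[0.0035, 0.0008, -0.006], [0.0035, 0.0008, -0.006], [0.003, 0.0009, -0.005], [0, 0, 0], [0, 0, 0]], yaw=[0, 0, 0, 0, 0])

```text
time_s: 20.8
position: [0.5754, 0.0249, 0.1955]
tool_rot: [[-0.988, -0.153, -0.0], [-0.153, 0.988, -0.0], [0.0, -0.0, -1.0]]
ft_force: [0.6, 0.2, -2.4]
grip_width: 0.0427
gripper_force: 82.0
```

Run:
```python
from bars import *
T,c,o=bars('w12');print(o['position'],o['ft_force'],o['wrist_torque'],o['tool_rot'][:,1])
```

```text
red [281 223   7   5  32] [284.3 225.1]
red [278 242  10  34 339] [282.5 258.5]
blue [ 231  280  105   41 4004] [282.8 300.4]
[0.57543401 0.02491581 0.19548008] [ 0.5826061   0.21587254 -2.44447007] [-0.05649969  0.08935573  0.01607047] [-1.52632276e-01  9.88283050e-01 -3.67980869e-05]
```

>>> jog_arm(hand=[0.035, 0.035, 0.035, 0.035, 0.035], travel=[[-0.0007, -0.0002, -0.002], [-0.0007, -0.0002, -0.002], [-0.0007, -0.0002, -0.002], [0, 0, 0], [0, 0, 0]], yaw=[0, 0, 0, 0, 0], grip_force=30)

```text
time_s: 21.48
position: [0.5748, 0.0242, 0.1904]
tool_rot: [[-0.988, -0.152, 0.005], [-0.152, 0.988, -0.0], [-0.005, -0.001, -1.0]]
ft_force: [6.1, 1.2, 2.6]
grip_width: 0.0427
gripper_force: 82.3
```

Run:
```python
from bars import *
T,c,o=bars('w13');print(o['position'],o['ft_force'],o['wrist_torque'],o['tool_rot'][:,2])
```

```text
red [282 226   7   3  20] [285.2 227. ]
red [278 243  10  33 330] [282.5 259. ]
blue [ 231  280  105   40 3900] [283.2 300.4]
[0.57476276 0.02424713 0.19040816] [6.14564823 1.24078443 2.62064707] [ 0.2257233  -1.28398655 -0.05959067] [ 4.97432319e-03 -1.52363191e-04 -9.99987616e-01]
```

>>> jog_arm(hand=[0.035, 0.035, 0.035, 0.035, 0.035], travel=[[-0.0015, -0.0003, -0.002], [-0.0015, -0.0003, -0.002], [-0.0015, -0.0003, -0.002], [-0.0015, -0.0003, -0.002], [0, 0, 0]], yaw=[0, 0, 0, 0, 0])

```text
time_s: 22.15
position: [0.5703, 0.0229, 0.1841]
tool_rot: [[-0.988, -0.152, 0.011], [-0.152, 0.988, -0.001], [-0.011, -0.002, -1.0]]
ft_force: [8.1, 0.7, 10.8]
grip_width: 0.043
gripper_force: 83.8
```

Run:
```python
from bars import *
T,c,o=bars('w14');print(o['position'],o['ft_force'],o['wrist_torque'],o['tool_rot'][:,2])
```

```text
red [283 235   8   3  20] [286.5 236. ]
red [279 247  10  33 303] [283.1 262.7]
blue [ 231  284  105   36 3528] [282.9 302.3]
[0.570303   0.02293852 0.1840956 ] [ 8.11610884  0.68323454 10.81527823] [ 0.45251018 -2.06487244 -0.18022424] [ 1.08527205e-02 -5.10771180e-04 -9.99940977e-01]
```

>>> jog_arm(hand=[0.035, 0.035, 0.035, 0.035, 0.035], travel=[[-0.001, -0.0003, -0.002], [-0.001, -0.0002, -0.002], [-0.001, -0.0002, -0.002], [-0.001, -0.0002, -0.001], [0, 0, 0]], yaw=[0, 0, 0, 0, 0])

```text
time_s: 22.82
position: [0.5664, 0.0222, 0.1772]
tool_rot: [[-0.988, -0.152, 0.011], [-0.152, 0.988, -0.0], [-0.011, -0.002, -1.0]]
ft_force: [8.0, 2.5, 11.7]
grip_width: 0.0432
gripper_force: 84.5
```

Run:
```python
from bars import *
T,c,o=bars('w15');print(o['position'],o['ft_force'],o['wrist_torque'],o['tool_rot'][:,2])
```

```text
red [284 244   7   3  18] [286.7 245.2]
red [279 252  10  33 326] [283.5 268.1]
blue [ 231  288  105   32 3139] [283.  304.1]
[0.56638401 0.02219602 0.1772401 ] [ 8.0275694   2.50555148 11.735604  ] [ 0.63677559 -1.89636622 -0.0762971 ] [ 1.10499249e-02 -2.50725148e-04 -9.99938916e-01]
```

```bash
cat > home.py <<'E'
from h import *
def home(T,c,x=.6155,y=.0335,yaw=.216,th=-.068,lift=0):
    R=deckR(yaw)@cv2.Rodrigues(np.array([0,0,th]))[0];o=deck([0,0,.004+lift],x,y,yaw)[0]
    L=np.array([(-30,0,19),(-24.5,0,62),(-8.3,0,62),(-6,0,62),(6,0,98),(26.5,0,62),(0,22,98),(0,-22,98)])/1e3
    return wproj(L@R.T+o,T,c).round(1)
E
python3 - <<'E'
from home import *
T,c=wcam()
print('lift0',home(T,c).tolist());print('lift5',home(T,c,lift=.005).tolist())
im=np.load('pics/w15.npy').astype(int)
p=im[230:350,265:270].mean(1).astype(int)
d=np.abs(np.diff(p,axis=0)).sum(1);print([(230+k,int(d[k])) for k in range(len(d)) if d[k]>25])
E
```

```text
lift0 [[285.9, 248.6], [283.8, 253.7], [283.3, 284.5], [283.3, 288.9], [280.0, 322.5], [282.3, 349.1], [333.5, 308.5], [227.6, 306.4]]
lift5 [[285.8, 248.1], [283.5, 253.3], [283.0, 285.0], [283.0, 289.5], [279.5, 324.5], [282.0, 351.4], [335.0, 310.0], [225.1, 307.7]]
[(235, 33), (236, 52), (237, 39), (241, 57), (242, 117), (243, 107), (244, 61), (247, 44), (248, 32), (250, 42), (251, 27), (252, 38), (286, 69), (287, 238), (288, 152), (292, 28), (318, 109), (319, 170), (320, 68), (343, 34), (344, 30)]
```

>>> jog_arm(hand=[0.055, 0.055, 0.055, 0.055, 0.055], travel=[[0, 0, 0], [0, 0, 0], [0, 0, 0], [0, 0, 0], [0, 0, 0]], yaw=[0, 0, 0, 0, 0])

```text
time_s: 23.5
position: [0.5633, 0.0222, 0.1743]
tool_rot: [[-0.988, -0.153, -0.0], [-0.153, 0.988, -0.0], [0.0, 0.0, -1.0]]
ft_force: [-0.1, 0.1, 0.3]
grip_width: 0.0546
gripper_force: 0.0
```

```bash
cat > chk.py <<'E'
from bars import *;from home import *
import sys
T,c,o=bars(sys.argv[1]);print(o['position'],o['ft_force'],o['grip_width'])
print('lift0',home(T,c).tolist())
im=np.load(f'pics/{sys.argv[1]}.npy').astype(int)
p=im[200:380,265:270].mean(1).astype(int)
d=np.abs(np.diff(p,axis=0)).sum(1);print([(200+k,int(d[k])) for k in range(len(d)) if d[k]>40])
E
python3 chk.py w16
```

```text
red [283 252   7   2  14] [286.  252.5]
red [275 260  11  33 314] [280.4 275.9]
blue [ 224  296  105   34 3177] [276.8 312.6]
[0.56326817 0.02220263 0.17431647] [-0.11086309  0.13064154  0.26829467] 0.05460317773718938
lift0 [[285.0, 255.9], [282.8, 262.1], [282.4, 293.0], [282.3, 297.4], [278.9, 332.4], [281.4, 357.6], [332.9, 318.3], [226.1, 316.1]]
[(242, 48), (243, 55), (248, 61), (249, 122), (250, 107), (251, 69), (253, 48), (255, 49), (257, 47), (259, 76), (294, 126), (295, 222), (296, 109), (327, 137), (328, 161), (358, 105), (359, 62), (360, 74), (361, 173), (362, 151)]
```

>>> jog_arm(hand=[0.06, 0.06, 0.06, 0.0, 0.0], travel=[[0, 0, 0.02], [0, 0, 0.02], [0, 0, 0.025], [0.004, 0.001, 0], [0.004, 0.001, 0]], yaw=[0, 0, 0, 0, 0])

```text
time_s: 24.18
position: [0.5713, 0.0243, 0.2384]
tool_rot: [[-0.988, -0.153, -0.001], [-0.153, 0.988, 0.0], [0.001, 0.0, -1.0]]
ft_force: [0.9, -0.1, 0.1]
grip_width: 0.0241
gripper_force: 0.0
```

>>> jog_arm(hand=[0.0, 0.0, 0.0, 0.0, 0.0], travel=[[0, 0, 0], [0, 0, 0], [0, 0, 0], [0, 0, 0], [0, 0, -0.01]], yaw=[0, 0, 0, 0, 0])

```text
time_s: 24.8
position: [0.5716, 0.0242, 0.2296]
tool_rot: [[-0.988, -0.153, 0.002], [-0.153, 0.988, -0.0], [-0.002, -0.001, -1.0]]
ft_force: [0.6, -0.5, 1.0]
grip_width: 0.0003
gripper_force: 0.0
```

```bash
python3 chk.py w17
python3 - <<'E'
from fit3 import *
E
```

```text
red [277 210   7  21 145] [280.  220.1]
blue [ 238  231   78   25 1675] [276.9 242.8]
[0.57158229 0.02418479 0.22961891] [ 0.61812837 -0.46932356  1.03412686] 0.0003457835466082007
lift0 [[283.9, 214.9], [281.9, 211.6], [281.6, 235.7], [281.5, 239.2], [278.8, 254.2], [280.8, 288.5], [319.1, 243.6], [239.2, 242.6]]
[(209, 123), (210, 117), (211, 59), (230, 134), (231, 150), (232, 55), (254, 149), (255, 158), (263, 113), (264, 171), (265, 82), (293, 85), (294, 66)]
```

```bash
cat > tilt.py <<'E'
from h import *
def pix(T,c,P,d=0,lift=0,dx=0,x=.6155,y=.0335,yaw=.216,th=-.068,roll=0):
    # d: lean uphill (rad) about foot centre
    D=deckR(yaw);R=D@cv2.Rodrigues(np.array([roll,0.,0]))[0]@cv2.Rodrigues(np.array([0,d,0.]))[0]@cv2.Rodrigues(np.array([0,0,float(th)]))[0]
    o=deck([dx,0,.004+lift],x,y,yaw)[0];return wproj(np.array(P)/1e3@R.T+o,T,c)
E
python3 - <<'E'
from tilt import *
im=np.load('pics/w17.npy').astype(int);T,c=wcam()
last=None
for v in range(190,310,1):
    q=im[v,262:267].mean(0).astype(int)
    if last is None or abs(q-last).sum()>30: print(v,q.tolist(),end=' ')
    last=q
print()
P=[(-30,-8,16),(-30,-8,22),(-25.3,-8,62),(-6,-8,62),(-6,-8,98),(6,-8,98),(25.3,-8,62),(39,-8,22)]
for d in(0,.05,.1,.15,.2):
  for lift in(0,.006): print(d,lift,pix(T,c,P,d,lift)[:,1].round(1).tolist())
E
```

```text
190 [155, 159, 166] 195 [127, 132, 137] 211 [128, 131, 127] 212 [165, 168, 160] 213 [194, 198, 187] 214 [207, 209, 198] 230 [195, 199, 193] 231 [138, 146, 168] 232 [66, 91, 156] 233 [38, 81, 165] 251 [37, 79, 160] 252 [32, 70, 141] 254 [61, 84, 138] 255 [138, 150, 169] 256 [204, 207, 200] 263 [202, 205, 193] 264 [154, 156, 149] 265 [76, 78, 76] 266 [31, 33, 36] 
0 0 [217.6, 216.3, 212.7, 241.6, 235.1, 257.0, 289.3, 304.4]
0 0.006 [216.3, 214.9, 211.0, 240.7, 233.7, 256.4, 289.8, 305.1]
0.05 0 [218.3, 217.4, 217.0, 246.3, 244.0, 266.0, 293.9, 305.5]
0.05 0.006 [217.0, 216.0, 215.4, 245.5, 242.9, 265.7, 294.4, 306.3]
0.1 0 [219.1, 218.6, 221.5, 251.0, 252.9, 274.9, 298.2, 306.5]
0.1 0.006 [217.8, 217.3, 220.0, 250.3, 252.2, 274.9, 298.9, 307.2]
0.15 0 [220.1, 219.9, 226.2, 255.7, 261.9, 283.7, 302.4, 307.3]
0.15 0.006 [218.8, 218.6, 224.8, 255.2, 261.5, 284.0, 303.2, 308.1]
0.2 0 [221.1, 221.4, 231.0, 260.5, 270.9, 292.2, 306.3, 307.9]
0.2 0.006 [219.8, 220.1, 229.8, 260.1, 270.8, 292.8, 307.2, 308.7]
```

>>> jog_arm(hand=[0.0, 0.0, 0.0, 0.0, 0.0], travel=[[0, 0, -0.008], [0, 0, -0.004], [0, 0, -0.0015], [0, 0, -0.0015], [0, 0, 0]], yaw=[0, 0, 0, 0, 0])

```text
time_s: 25.48
position: [0.5714, 0.0242, 0.2145]
tool_rot: [[-0.988, -0.153, 0.0], [-0.153, 0.988, 0.0], [-0.0, -0.0, -1.0]]
ft_force: [-0.0, -0.5, -0.1]
grip_width: 0.0001
gripper_force: 0.0
```

>>> jog_arm(hand=[0.0, 0.0, 0.0, 0.0, 0.0], travel=[[0, 0, -0.001], [0, 0, -0.001], [0, 0, -0.001], [0, 0, -0.001], [0, 0, 0]], yaw=[0, 0, 0, 0, 0])

```text
time_s: 26.1
position: [0.5715, 0.0242, 0.2123]
tool_rot: [[-0.988, -0.153, 0.003], [-0.153, 0.988, -0.001], [-0.002, -0.001, -1.0]]
ft_force: [-3.8, 0.4, 13.2]
grip_width: 0.0001
gripper_force: 6.3
```

>>> jog_arm(hand=[0.0, 0.0, 0.05, 0.05, 0.05], travel=[[0, 0, 0.02], [0, 0, 0.02], [-0.002, 0.026, 0], [-0.002, 0.026, 0], [-0.003, 0.027, 0]], yaw=[0, 0, 0.02, 0.02, 0.025])

```text
time_s: 26.72
position: [0.5642, 0.1039, 0.2504]
tool_rot: [[-0.976, -0.217, -0.0], [-0.217, 0.976, -0.0], [0.0, -0.0, -1.0]]
ft_force: [-0.4, -0.8, -0.8]
grip_width: 0.0498
gripper_force: 0.0
```

>>> jog_arm(hand=[0.05, 0.05, 0.05, 0.05, 0.05], travel=[[-0.0025, 0.027, 0], [0, 0, -0.03], [0, 0, -0.03], [0, 0, -0.03], [0, 0, 0]], yaw=[0, 0, 0, 0, 0])

```text
time_s: 27.35
position: [0.561, 0.1302, 0.1587]
tool_rot: [[-0.976, -0.216, -0.004], [-0.216, 0.976, -0.0], [0.004, 0.001, -1.0]]
ft_force: [-0.8, -0.5, 0.3]
grip_width: 0.0503
gripper_force: 0.0
```

>>> jog_arm(hand=[0.03, 0.01, 0.0, 0.0, 0.0], travel=[[0, 0, 0], [0, 0, 0], [0, 0, 0], [0, 0, 0], [0, 0, 0]], yaw=[0, 0, 0, 0, 0], grip_force=20)

```text
time_s: 27.98
position: [0.5624, 0.1301, 0.1618]
tool_rot: [[-0.976, -0.216, 0.003], [-0.216, 0.976, -0.0], [-0.003, -0.001, -1.0]]
ft_force: [-0.6, -0.9, 6.2]
grip_width: 0.013
gripper_force: 21.5
```

>>> jog_arm(hand=[0.0, 0.0, 0.0, 0.0, 0.0], travel=[[0.0017, -0.0078, 0], [0.0017, -0.0078, 0], [0.0017, -0.0078, 0], [0.0017, -0.0078, 0], [0.0017, -0.0078, 0]], yaw=[0, 0, 0, 0, 0])

```text
time_s: 28.6
position: [0.5709, 0.0914, 0.1618]
tool_rot: [[-0.976, -0.217, 0.003], [-0.217, 0.976, 0.001], [-0.003, 0.0, -1.0]]
ft_force: [-0.6, 2.6, 5.9]
grip_width: 0.0133
gripper_force: 21.6
```

>>> jog_arm(hand=[0.0, 0.0, 0.0, 0.0, 0.0], travel=[[0.0003, -0.0015, 0], [0, 0, 0], [0, 0, 0], [0, 0, 0], [0, 0, 0]], yaw=[0, 0, 0, 0, 0])

```text
time_s: 29.22
position: [0.571, 0.0909, 0.1618]
tool_rot: [[-0.976, -0.217, 0.002], [-0.217, 0.976, 0.002], [-0.003, 0.002, -1.0]]
ft_force: [-0.7, 6.6, 7.7]
grip_width: 0.0132
gripper_force: 21.7
```

>>> jog_arm(hand=[0.03, 0.03, 0.03, 0.03, 0.03], travel=[[0, 0, 0], [0, 0, 0], [0, 0, 0.03], [0, 0, 0.03], [0, 0, 0.03]], yaw=[0, 0, 0, 0, 0])

```text
time_s: 29.85
position: [0.5705, 0.0896, 0.2512]
tool_rot: [[-0.976, -0.216, -0.001], [-0.216, 0.976, -0.0], [0.001, 0.0, -1.0]]
ft_force: [0.0, -0.4, -1.3]
grip_width: 0.0298
gripper_force: 0.0
```

>>> jog_arm(hand=[0.0, 0.0, 0.0, 0.0, 0.0], travel=[[0.0038, -0.031, 0], [0.0038, -0.031, 0], [0.0038, -0.031, 0], [0.0038, -0.031, 0], [0.0038, -0.031, 0]], yaw=[0, 0, 0, 0, 0])

```text
time_s: 30.48
position: [0.5896, -0.0665, 0.2502]
tool_rot: [[-0.976, -0.216, -0.001], [-0.216, 0.976, -0.0], [0.001, 0.0, -1.0]]
ft_force: [-0.1, 0.6, 0.4]
grip_width: -0.0001
gripper_force: 0.0
```

```bash
python3 chk.py w20
python3 - <<'E'
from tilt import *
o=env.observe();T,c=wcam();print(o['position'])
im=np.load('pics/w20.npy').astype(int)
m=((im[:,:,1]>im[:,:,0]+50)&(im[:,:,1]>im[:,:,2]+40)).astype(np.uint8)
n,l,st,ce=cv2.connectedComponentsWithStats(m);print([(st[k].tolist(),ce[k].round(1)) for k in range(1,n) if st[k,4]>60])
for x,y in((.6155,.0335),(.6155,.0315)):print('pred button',wproj(deck([-.02,-.092,.038],x,y,.216),T,c),'post q=0',wproj(deck([[0,.068,.076]],x,y,.216),T,c))
print('fin top',pix(T,c,[(0,0,98)]),'lid bar',pix(T,c,[(-16.5,0,62)]))
i=im;m=((i[:,:,2]>i[:,:,0]+60)&(i[:,:,2]>i[:,:,1]+40)).astype(np.uint8)
n,l,st,ce=cv2.connectedComponentsWithStats(m);print('blue',[(st[k].tolist(),ce[k].round(1)) for k in range(1,n) if st[k,4]>100])
E
```

```text
blue [376 227   4  14  42] [378.  233.6]
[ 0.58956384 -0.0664941   0.25019962] [-0.10543868  0.56883576  0.42050816] -5.10454569106905e-05
lift0 [[386.5, 209.4], [403.4, 205.4], [403.4, 226.3], [403.4, 229.3], [422.6, 239.9], [402.3, 272.4], [451.3, 232.3], [391.4, 229.0]]
[(246, 48), (247, 82), (248, 83), (249, 44), (263, 57), (264, 79), (293, 91), (294, 67)]
[ 0.58997259 -0.06993811  0.24992841]
[([263, 200, 36, 36, 1019], array([280.3, 217.4]))]
pred button [[285.73653209 218.13904125]] post q=0 [[487.39280551 233.44882261]]
pred button [[283.33169557 217.64219656]] post q=0 [[485.62702676 233.02380097]]
fin top [[427.57214246 231.03965393]] lid bar [[407.89708101 215.99720276]]
blue [([376, 219, 73, 25, 1470], array([411.8, 231.6]))]
```

>>> jog_arm(hand=[0.0, 0.0, 0.0, 0.0, 0.0], travel=[[0, 0, -0.03], [0, 0.002, -0.035], [0, 0, -0.033], [0, 0, 0], [0, 0, 0]], yaw=[0, 0, 0, 0, 0])

```text
time_s: 31.15
position: [0.5902, -0.0634, 0.1537]
tool_rot: [[-0.976, -0.216, 0.002], [-0.216, 0.976, -0.001], [-0.002, -0.001, -1.0]]
ft_force: [0.2, -0.2, 0.3]
grip_width: -0.0003
gripper_force: 0.0
```

>>> jog_arm(hand=[0.0, 0.0, 0.0, 0.0, 0.0], travel=[[0.0013, 0.0003, -0.0023], [0.0013, 0.0003, -0.0023], [0.0013, 0.0003, -0.0023], [0.0, 0.0, 0], [0, 0, 0]], yaw=[0, 0, 0, 0, 0])

```text
time_s: 31.78
position: [0.5938, -0.0625, 0.146]
tool_rot: [[-0.976, -0.216, 0.001], [-0.216, 0.976, -0.0], [-0.001, -0.001, -1.0]]
ft_force: [0.4, -0.5, 5.5]
grip_width: -0.0003
gripper_force: 1.9
```

>>> jog_arm(hand=[0.0, 0.0, 0.0, 0.0, 0.0], travel=[[0.001, 0.0002, -0.0017], [0.001, 0.0002, -0.0017], [0.001, 0.0002, -0.0017], [0.0005, 0.0001, -0.0009], [0, 0, 0]], yaw=[0, 0, 0, 0, 0])

```text
time_s: 32.4
position: [0.5955, -0.0622, 0.1437]
tool_rot: [[-0.976, -0.217, -0.001], [-0.217, 0.976, -0.002], [0.001, -0.002, -1.0]]
ft_force: [-19.5, -1.0, 36.2]
grip_width: -0.0001
gripper_force: 20.7
```

>>> jog_arm(hand=[0.0, 0.0, 0.0, 0.0, 0.0], travel=[[0, 0, 0], [-0.005, -0.001, 0.009], [-0.005, -0.001, 0.02], [0, 0, 0.04], [0, 0, 0.04]], yaw=[0, 0, 0, 0, 0])

```text
time_s: 33.02
position: [0.5864, -0.0635, 0.2489]
tool_rot: [[-0.976, -0.216, -0.002], [-0.216, 0.976, 0.001], [0.002, 0.001, -1.0]]
ft_force: [0.4, -0.7, -0.2]
grip_width: 0.0001
gripper_force: 0.0
```

>>> jog_arm(hand=[0.0, 0.0, 0.0, 0.0, 0.0], travel=[[-0.005, 0.02, 0.01], [-0.005, 0.02, 0.01], [-0.005, 0.02, 0], [-0.005, 0.02, 0], [0, 0, 0]], yaw=[0, 0, 0, 0, 0])

```text
time_s: 33.65
position: [0.5665, 0.0181, 0.268]
tool_rot: [[-0.976, -0.219, -0.001], [-0.219, 0.976, 0.0], [0.001, 0.001, -1.0]]
ft_force: [-0.1, 0.6, -0.3]
grip_width: 0.0001
gripper_force: 0.0
```

>>> jog_arm(hand=[0.0, 0.0, 0.0, 0.0, 0.0], travel=[[0, 0, 0], [0, 0, 0], [0, 0, 0], [0, 0, 0], [0, 0, 0]], yaw=[0, 0, 0, 0, 0])

```text
time_s: 34.28
position: [0.5671, 0.0162, 0.2685]
tool_rot: [[-0.976, -0.216, 0.0], [-0.216, 0.976, -0.0], [-0.0, -0.0, -1.0]]
ft_force: [-0.2, 0.2, 0.1]
grip_width: 0.0001
gripper_force: 0.0
```

Run:
```python
from tilt import *
o=env.observe();T,c=wcam();print(o['position'],o['ft_force'],o['time_s'])
im=env.get_image('wrist').copy();np.save('pics/w30.npy',im);i=im.astype(int)
def blobs(m,name,a=60):
    n,l,st,ce=cv2.connectedComponentsWithStats(m.astype(np.uint8));print(name,[(st[k].tolist(),ce[k].round(1).tolist()) for k in range(1,n) if st[k,4]>a and st[k,1]<330])
blobs((i[:,:,1]>i[:,:,0]+50)&(i[:,:,1]>i[:,:,2]+40),'green')
blobs((i[:,:,2]>i[:,:,0]+60)&(i[:,:,2]>i[:,:,1]+40),'blue')
blobs((i[:,:,0]>i[:,:,1]*2)&(i[:,:,0]>i[:,:,2]+60),'red',15)
for k in(.038,.032):print('btn',wproj(deck([-.02,-.092,k],.6155,.0335,.216),T,c))
print('post',wproj(deck([[0,.068,.076],[0,.074,.076]],.6155,.0335,.216),T,c).round(1).tolist())
u=wproj(deck([0,.068,.076],.6155,.0335,.216),T,c)[0].astype(int)
y,x=np.nonzero(im[u[1]-12:u[1]+13,u[0]-25:u[0]+26].max(2)<45);print('dark',len(x),x.mean()+u[0]-25 if len(x) else 0,y.mean()+u[1]-12 if len(y) else 0)
n='fin6 hull'
P=[(a,b,z) for z in(62,98) for a in(-6,6) for b in(-22,22)]
for d in(-.04,0,.04):
  for r in(-.03,0,.03):
    q=pix(T,c,P,d,roll=r);print(d,r,'fin box',q.min(0).round(1),q.max(0).round(1),'lid bar',pix(T,c,[(-16.5,0,62)],d,roll=r).round(1))
```

```text
[0.56705755 0.01620871 0.26853343] [-0.16450111  0.17120185  0.11085437] 34.275
green [([169, 198, 32, 34, 850], [184.9, 214.4])]
blue [([257, 216, 64, 25, 1289], [288.3, 228.1])]
red [([287, 201, 7, 16, 85], [289.7, 208.8])]
btn [[185.94888046 214.32519768]]
btn [[187.8110726 215.5151302]]
post [[378.2, 231.7], [385.5, 231.6]]
dark 348 371.3103448275862 234.0316091954023
-0.04 -0.03 fin box [261.3 210.2] [327.7 240.2] lid bar [[293.1 210. ]]
-0.04 0 fin box [256.9 210.4] [323.6 240.1] lid bar [[290.8 210. ]]
-0.04 0.03 fin box [252.6 210.6] [319.3 240. ] lid bar [[288.4 210. ]]
0 -0.03 fin box [261.2 215.9] [327.9 243.4] lid bar [[293.2 212.9]]
0 0 fin box [256.8 216. ] [323.7 243.3] lid bar [[290.8 212.9]]
0 0.03 fin box [252.6 216.2] [319.5 243.2] lid bar [[288.4 212.9]]
0.04 -0.03 fin box [261.1 221.6] [328.  246.6] lid bar [[293.2 215.9]]
0.04 0 fin box [256.8 221.7] [323.8 246.5] lid bar [[290.8 215.9]]
0.04 0.03 fin box [252.5 221.9] [319.6 246.5] lid bar [[288.4 215.9]]
```

```bash
python3 -c "
from rig import env
print(env.close_job())"
```

```text
the job is handed in; nothing more can be done
None
```

The job is handed in with no verdict returned: by my force readings and the last wrist image, the canister is fully home, the keeper is shut, and the button was pressed to its stop and has sprung back.

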